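# Open the grinding chamber of the flour mill past its keeper and latch

## Task

Open the flour mill so that it can be brushed out: swing the red-knobbed keeper all the way down, then swing the yellow-knobbed latch lever fully aside, then pull the chamber door forward by its black knob and lower it gently onto its stop, without letting it drop. Leave the things standing round the mill where they are.

Things in the scene. Friction and masses are not known exactly. Their poses are not given: they have to be found in the camera images.
- mill: White tabletop flour mill, 240 mm wide, 225 deep, fixed. Origin: centre of its underside, on the table; x points into the mill (away from its front), y left, z up. Its front is a face sloping 42 deg from horizontal, from x = -125, z = 55 mm up to x = 27, z = 195 mm. The hopper overhangs it: work on the face with the tool leaning back toward you, best square to the face (42 deg from vertical).
- hopper_rim (a point): Centre of the top rim of the steel funnel hopper, 120 mm in radius, rim 20 mm deep with its top 350 mm above the table, narrowing below to 40 mm radius at 240 mm. It overhangs the keeper, lever and door, so a vertical gripper over them strikes it.
- keeper_knob (a point): Centre of the red ball knob (19 mm across) of the keeper, a steel strut across the upper left of the sloping face, from its pivot on the left rail to the flank of the latch lever: it keeps the lever from swinging. Ball centre 48 mm above the face, 30 mm above the strut's top on a thin stem, 40 mm from the pivot axis. The point's z axis points square out of the face.
- keeper_pivot (a point): Point on the axis of the keeper's pivot, level with its knob's centre (48 mm above the face). Its z axis points square out of the face.
- keeper (a joint): Angle of the keeper in rad: 0 to 0.08 while it blocks the lever; it grows as the strut swings about the axis square to the face, its knob moving down the slope and then left (turning by minus the angle about the pivot point's z), and stops at 1.73, the strut pointing straight down along the left rail. Stiff pivot (0.06 N m): it stays where it is left.
- latch_knob (a point): Centre of the yellow ball knob (24 mm across) of the latch lever, a flat steel arm 18 mm wide, 88 mm long, pivoted on the sill above the door and lying down over the door. Ball centre 48 mm above the face, 30 mm above the arm's top on a thin stem, 72 mm from the pivot axis. The point's z axis points square out of the face.
- latch_pivot (a point): Point on the axis of the latch lever's pivot, level with its knob's centre (48 mm above the face), on the sill under the hopper. Its z axis points square out of the face.
- latch_lever (a joint): Angle of the latch lever in rad: 0 pointing down the slope over the door; grows as the knob swings left and up (minus the angle about the pivot point's z); stops at 1.6, lying along the sill. Under 1.37 it overlaps the door. With the keeper in place it moves only 0.07; left pressing on the keeper it jams the keeper. Stiff pivot (0.12 N m): stays where it is left.
- door_knob (a point): Centre of the black ball knob (26 mm across) of the chamber door, a steel plate 184 x 138 x 10 mm, 0.45 kg, on the sloping face, right of the lever's knob. Ball centre 43 mm out from the plate's mid-thickness, 108 mm up the plate from the hinge line. z axis square out of the door, x axis from the hinge toward its upper edge, both turning with the door.
- door_hinge (a point): Point on the door's hinge line (level, along the door's lower edge), straight below the knob. Its axes turn with the door as those of door_knob do.
- door (a joint): Angle of the door in rad: 0 shut on the slope; grows as its upper edge swings toward you (minus the angle about the hinge point's y); upright at 0.84; at 1.22 it meets its stop, leaning 22 deg toward you, and rests there by its weight. Let go before upright it falls shut, just past upright it drops onto the stop. Under the lever or keeper it opens only 0.02.
- pastry_brush: Loose flat pastry brush with wooden handle, 203 x 43 x 14 mm, lying on the table in front of the mill; leave alone.
- tub: Loose small white tub with a blue lid, 73 mm across, 47 mm high, front left on the table; origin under its centre; leave alone.
- ring_mould: Loose steel ring mould, 69 mm across, 32 mm high, right of the mill's front; origin under its centre; leave alone.

How it is judged:
By the outcome, as a careful person would: the job done as asked, in the order asked, and still so for the second after the job is handed in, with the robot touching nothing.
It also fails if it takes over 64 s, if anything falls off the work surface, if the arm or the gripper's body presses on something with over 40 N, if the wrist force passes 120 N, or if a joint passes its speed limit or range.

## Robot

A 6-joint arm with a two-finger parallel gripper is mounted at the origin on the work surface; the furniture and walls round the work are solid. World frame = base frame: x ahead of the robot, y to its left, z up, the work surface at z = 0. Lengths are in m, angles in rad, forces in N, time in s.
With the tool pointing down it reaches from about 0.275 to 0.825 m from the base axis. Payload 5.2 kg.
Tool frame: the origin (TCP) lies between the finger pads; the fingertips stand ctrl.tip_extent ahead of it and the grasp point (between the pads) lies 3 mm ahead of it (ctrl.tip_extent is the distance from the TCP to the fingertips, in m); z points along the fingers, y is the direction in which the jaws open and shut (so a half turn about z gives the same grasp; the last joint's range is limited). The gripper opens to 93 mm and grips with 3 to 60 N. Pads are 15 mm wide; open, the fingers measure 128 mm over their backs; the gripper's body (75 mm by 188 mm) begins 65 mm behind the grasp point.
Start: joints at [1.044, 0.259, 1.535, -0, 1.348, -0.203], TCP at [0.175, 0.521, 0.241] pointing down, gripper open.
Joint ranges: [-3.14, 3.14], [-0.91, 2.08], [0.19, 2.58], [-1.22, 4.36], [0.22, 2.71], [-3.12, 3.12]. Speed limits (rad/s): [2.57, 2.57, 3.14, 3.14, 3.14, 3.14].

## Interface

Orientations are given as a rotation vector (axis times angle).
In Python, from cell import observe, vision, ctrl gives the robot as it stands.
- The arm moves only by the shell command python3 -m handwheel 'ROWS' [OPENING]. ROWS is JSON, a list that holds one entry, the list of rows, each a list of 4 numbers: the shift along the world's x, y, z in units of 25 mm (1.0 is 25 mm), then the turn about the world's z in units of 6 degrees (1.0 is 6 degrees). A call has 1 to 5 rows; each row is the pose to reach, as a shift and turn from the pose measured when the call began; what a row does not reach only later rows make up. A row lasts 1/10 s, in which the tool goes at most 50 mm and 8.59 degrees, less where a joint would pass 70% of its speed; a pose out of reach is approached as far as the arm can. A call with a gripper value outside its range is refused whole. OPENING is the finger opening in mm, from 0 to 93, set as the call begins (- or left out, the last holds). The fingers move at their own pace and stop on an object; the grip force is fixed at half the most. Time passes only in rows, so rows that repeat a pose let the fingers close. It gives the time, the measured TCP pose, the force and the opening at its end, in the units of the state.
- observe(): the state, without advancing time (a new reading comes with each control period).
- vision.get_image(name): name is "side" or "top" or "wrist"; returns (picture, depth): 384x512x3 uint8, red, green, blue; 384x512 float32, m along the optical axis (not along the pixel's ray), 0 where there is no reading.
- vision.camera_info(name): a dict with "camera_matrix" (3x3 intrinsics, pixels), "rvec" (rotation vector, rad) and "tvec" (3), from world to camera coordinates, as OpenCV has them. Camera axes: x right, y down, z forward; pixel columns grow to the right and rows downward; lengths in m; the calibration is good to about 2 mm. A picture is of the moment at which its call begins: read the wrist's pose just before it. camera_info takes no time and is no camera call; for the wrist camera it gives the pose at the moment of the call.
- ctrl.hand_in(): hands the job in, once; it reports no verdict.
Trained networks look in the newest picture that a camera, given by its name, has taken for a name from the list of things; names that differ only in an ending like _2 or _b are one class to them, and where a whole thing is asked for, a point or a joint stands for the part that bears it (a point fixed in the world has none). Each returns a list of dicts, best first, with "p" (0 to 1); they miss things now and then, are a little off and sometimes report something else, mostly with a low value. They report only what shows in the picture. A call takes as long as a camera call.
- vision.regions_of(camera, target): "region" (384x512 bool, what is visible of it) and "extent" ([left, top, right, bottom] in pixels, round what is visible of it).
The state is a dict: "t": time; "q": joint angles; "joint_velocities": joint speeds; "effort": joint torques, N m; "ee_pos": TCP position; "eef_rot": TCP orientation; "wrist_force": force on the tool from outside, world axes, zero at the start; "ft_torque": the same for the moment, N m; "gripper_width": opening from 0.0 (shut) to 1.0 (fully open).
Only numpy, scipy, OpenCV 4.12 (cv2) and the standard library are available. Lean on these libraries where they do the work, as an engineer would, in place of code of your own. Each camera call takes 0.05 s, during which the arm holds its last target.

## Working session

There is one attempt and no reset: what is moved stays moved. The work goes in short steps, Python scripts to look and compute and a shell command to move; the robot and the scene stay as the last step left them, time stands still between calls to the robot, and variables do not carry over. Pictures are saved under pics/ and viewed, and the job is handed in when it is done.

```bash
ls -la; mkdir -p pics; python3 - <<'E'
from cell import observe, vision, ctrl
import cv2, numpy as np
s=observe(); print({k:np.round(v,3).tolist() for k,v in s.items()}); print(ctrl.tip_extent, [a for a in dir(ctrl) if a[0]!='_'])
for n in ("side","top","wrist"):
    im,d=vision.get_image(n); cv2.imwrite(f"pics/{n}0.png",im[:,:,::-1]); np.save(f"pics/{n}0_d.npy",d)
    i=vision.camera_info(n); print(n,{k:np.round(v,4).tolist() for k,v in i.items()})
E
```

```text
total 12
drwxr-xr-x  3 agent agent 4096 Dec  7 16:03 .
drwxr-xr-x 23 root  root  4096 Dec  7 16:03 ..
drwxr-xr-x  2 agent agent 4096 Dec  7 16:03 pics
{'t': 0.0, 'q': [1.044, 0.259, 1.536, 0.0, 1.348, -0.203], 'joint_velocities': [0.001, -0.001, 0.001, 0.0, -0.0, 0.001], 'effort': [0.0, -43.73, -28.4, 0.072, 0.041, -0.0], 'ee_pos': [0.175, 0.521, 0.24], 'eef_rot': [-0.506, -3.1, 0.003], 'wrist_force': [-0.049, 0.131, 0.078], 'ft_torque': [0.013, -0.025, 0.004], 'gripper_width': 0.998}
0.022 ['IKError', 'hand_in', 'tip_extent']
side {'camera_matrix': [[465.5919, 0.0, 250.1381], [0.0, 465.5919, 196.9326], [0.0, 0.0, 1.0]], 'rvec': [1.2168, -2.4416, 0.8234], 'tvec': [0.3679, 0.4625, 0.9927]}
top {'camera_matrix': [[431.7911, 0.0, 257.9915], [0.0, 431.7911, 187.0278], [0.0, 0.0, 1.0]], 'rvec': [2.2178, -2.1666, 0.0921], 'tvec': [0.0021, 0.5282, 1.4067]}
wrist {'camera_matrix': [[333.1548, 0.0, 256.0637], [0.0, 333.1548, 191.0747], [0.0, 0.0, 1.0]], 'rvec': [-2.3652, -1.7026, -0.2309], 'tvec': [-0.5495, -0.0315, 0.39]}
```

```bash
python3 -m handwheel --help | head -30
```

```text
invalid input: not JSON, or not a number
```

View pics/side0.png

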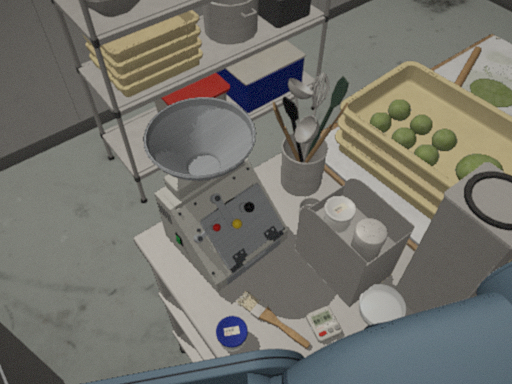

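View pics/top0.png

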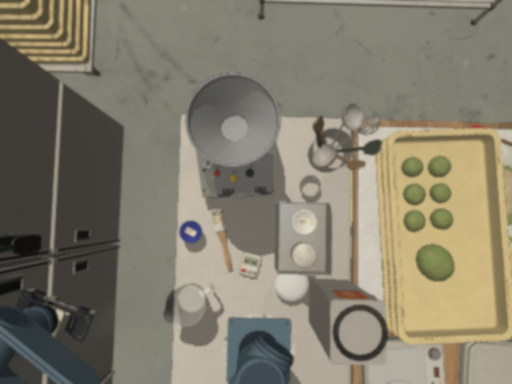

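View pics/wrist0.png

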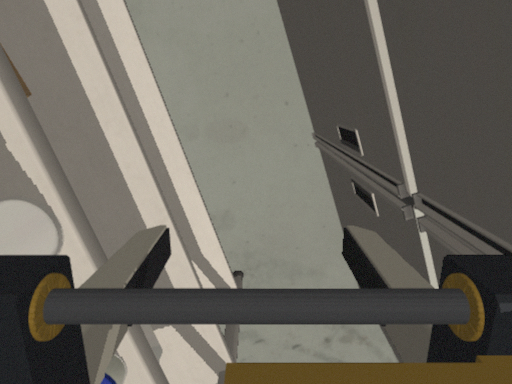

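```bash
cat > h.py <<'E'
from cell import observe, vision, ctrl
import cv2, numpy as np
from scipy.spatial.transform import Rotation as R
def w(n,u,v,z,info=None):
    i=info or vision.camera_info(n); K=np.array(i["camera_matrix"]); Rm=cv2.Rodrigues(np.array(i["rvec"],float))[0]
    p=np.linalg.solve(K,[u,v,1.])*z
    return Rm.T@(p-np.ravel(i["tvec"]))
def proj(n,P):
    i=vision.camera_info(n)
    return cv2.projectPoints(np.array(P,float).reshape(-1,3),np.array(i["rvec"],float),np.array(i["tvec"],float),np.array(i["camera_matrix"]),None)[0].reshape(-1,2)
def pts(n,mask,d):
    vv,uu=np.nonzero(mask&(d>0)); i=vision.camera_info(n)
    K=np.array(i["camera_matrix"]); Rm=cv2.Rodrigues(np.array(i["rvec"],float))[0]
    p=(np.linalg.inv(K)@np.c_[uu,vv,np.ones(len(uu))].T)*d[vv,uu]
    return (Rm.T@(p-np.array(i["tvec"],float).reshape(3,1))).T
def tri(uv):  # dict cam->(u,v)
    A=[]
    for n,(u,v) in uv.items():
        i=vision.camera_info(n); P=np.array(i["camera_matrix"])@np.c_[cv2.Rodrigues(np.array(i["rvec"],float))[0],np.ravel(i["tvec"])]
        A+= [u*P[2]-P[0], v*P[2]-P[1]]
    X=np.linalg.svd(np.array(A))[2][-1]; return X[:3]/X[3]
def grab(n,name=None):
    im,d=vision.get_image(n)
    if name: cv2.imwrite(f"pics/{name}.png",im[:,:,::-1])
    return im,d
E
python3 - <<'E'
from h import *
for n in ("side","top"):
    im,d=grab(n)
    for t in ("keeper_knob","latch_knob","door_knob","mill","pastry_brush","tub","ring_mould"):
        for r in vision.regions_of(n,t)[:2]:
            m=r["region"]; p=pts(n,m,d)
            vv,uu=np.nonzero(m)
            print(n,t,round(r["p"],2),np.round(r["extent"]),m.sum(),"c",uu.mean().round(1),vv.mean().round(1),"med",np.median(p,0).round(3) if len(p) else None, "max",p.max(0).round(3),"min",p.min(0).round(3))
    for name,(u0,v0,u1,v1) in {"side":dict(a=(150,160,300,290))}.get(n,{}).items():
        cv2.imwrite("pics/side_zoom.png",cv2.resize(im[v0:v1,u0:u1,::-1],None,fx=5,fy=4.5,interpolation=cv2.INTER_CUBIC))
    if n=="top": cv2.imwrite("pics/top_zoom.png",cv2.resize(im[60:280,170:340,::-1],None,fx=4,fy=2.7*1,interpolation=cv2.INTER_CUBIC))
print(observe()["t"])
E
```

```text
side keeper_knob 0.75 [194. 221. 223. 241.] 199 c 209.8 228.7 med [0.574 0.143 0.155] max [0.59  0.187 0.188] min [0.548 0.104 0.141]
side keeper_knob 0.38 [240. 293. 312. 348.] 800 c 269.6 316.5 med [0.377 0.128 0.012] max [0.448 0.164 0.021] min [ 0.255  0.096 -0.003]
side latch_knob 0.67 [214. 196. 242. 231.] 344 c 226.6 213.1 med [0.584 0.093 0.166] max [0.626 0.105 0.198] min [0.531 0.075 0.12 ]
side door_knob 0.91 [203. 183. 284. 265.] 3224 c 245.0 225.9 med [0.55  0.055 0.113] max [0.616 0.154 0.187] min [ 0.497 -0.038  0.063]
side mill 0.66 [141.  96. 290. 291.] 17854 c 212.3 187.2 med [0.639 0.091 0.188] max [1.816 0.21  0.353] min [ 0.489 -0.667 -0.869]
side mill 0.4 [218. 315. 249. 353.] 884 c 231.9 332.4 med [0.375 0.23  0.046] max [0.416 0.264 0.051] min [ 0.343  0.18  -0.   ]
side pastry_brush 0.73 [240. 290. 314. 346.] 1008 c 269.3 316.1 med [0.378 0.127 0.012] max [0.457 0.165 0.021] min [ 0.255  0.089 -0.007]
side tub 0.85 [218. 315. 249. 355.] 843 c 231.5 332.6 med [0.376 0.231 0.046] max [0.414 0.264 0.051] min [0.343 0.193 0.003]
side ring_mould 0.61 [300. 196. 32
[... 474 characters left out ...]
.352] min [ 0.497 -0.029  0.065]
top mill 0.95 [183.  77. 281. 198.] 9917 c 233.6 136.1 med [0.65  0.089 0.284] max [1.172 0.408 0.355] min [ 0.488 -0.084 -0.872]
top pastry_brush 0.96 [210. 211. 233. 271.] 449 c 221.2 234.9 med [0.381 0.132 0.012] max [0.446 0.168 0.022] min [ 0.254  0.097 -0.004]
top tub 0.78 [180. 221. 201. 245.] 423 c 189.7 232.0 med [0.376 0.23  0.045] max [0.412 0.274 0.053] min [ 0.339  0.194 -0.009]
top tub 0.74 [210. 212. 233. 272.] 494 c 221.1 235.1 med [0.379 0.132 0.012] max [0.446 0.169 0.022] min [ 0.254  0.096 -0.007]
top ring_mould 0.55 [309. 174. 320. 186.] 44 c 314.8 178.8 med [ 0.563 -0.176  0.017] max [ 0.574 -0.149  0.036] min [ 0.533 -0.188 -0.011]
0.95
```

View pics/side_zoom.png

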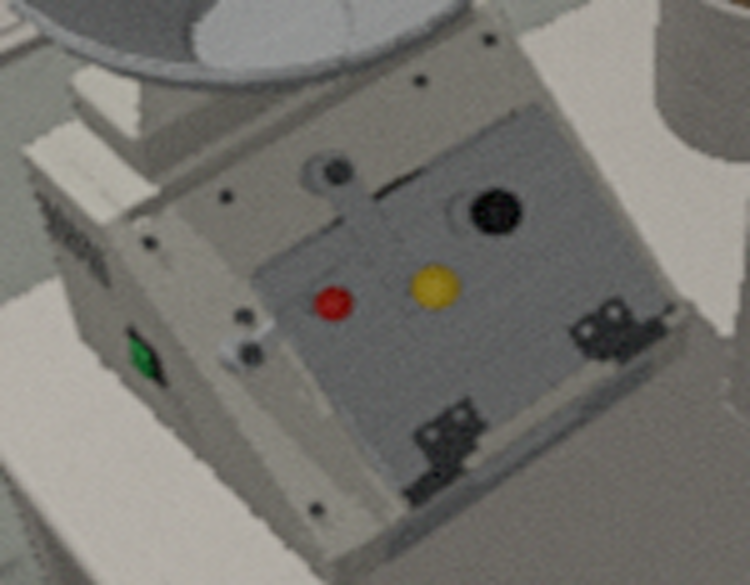

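View pics/top_zoom.png

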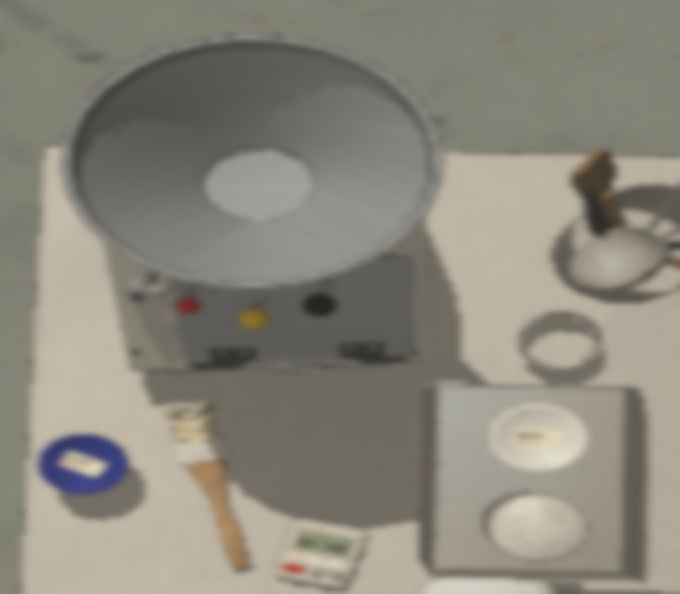

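```bash
python3 - <<'E'
from h import *
c={}
D={}
for n,(u0,v0,u1,v1) in {"side":(190,170,290,260),"top":(195,150,280,200)}.items():
    im,d=grab(n); D[n]=d
    f=im.astype(int); sub=np.zeros(d.shape,bool); sub[v0:v1,u0:u1]=1
    r,g,b=f[...,0],f[...,1],f[...,2]
    ms=dict(red=(r>g+50)&(r>b+50)&sub, yel=(r>b+50)&(g>b+30)&sub&(g>r*0.6), blk=(f.max(2)<45)&sub)
    for k,m in ms.items():
        nl,lab,st,ce=cv2.connectedComponentsWithStats(m.astype(np.uint8))
        o=np.argsort(-st[1:,4])[:4]+1
        for j in o: print(n,k,st[j].tolist(),ce[j].round(1), np.median(pts(n,lab==j,d),0).round(3))
    p=pts(n,np.ones_like(sub),d)
    q=p[(p[:,2]>0.342)&(p[:,2]<0.36)&(p[:,0]>0.45)&(p[:,0]<0.85)&(abs(p[:,1]-0.09)<.16)]
    A=np.c_[2*q[:,:2],np.ones(len(q))]; s=np.linalg.lstsq(A,(q[:,:2]**2).sum(1),rcond=None)[0]
    print("rim",n,len(q),s[:2],np.sqrt(s[2]+s[0]**2+s[1]**2), q[:,0].min(),q[:,1].min(),q[:,1].max())
    # door plate region plane fit
    q=p[(p[:,0]>.5)&(p[:,0]<.6)&(p[:,1]>-.03)&(p[:,1]<.0)&(p[:,2]>.05)&(p[:,2]<.2)]
    cc=q.mean(0); 
    nv=np.linalg.svd(q-cc)[2][2]; print("plane",len(q),cc.round(4),(nv*np.sign(nv[2])).round(3))
E
```

```text
side red [213, 224, 7, 7, 41] [216.2 227. ] [0.553 0.141 0.181]
side yel [232, 219, 10, 10, 71] [236.6 223.3] [0.541 0.092 0.168]
side blk [244, 202, 10, 10, 78] [248.7 206.7] [0.557 0.046 0.18 ]
side blk [265, 229, 17, 11, 68] [274.1 234.8] [ 0.509 -0.001  0.072]
side blk [239, 252, 8, 8, 24] [242.4 255.5] [0.507 0.103 0.078]
side blk [216, 197, 3, 3, 6] [217.  198.2] [0.613 0.096 0.192]
rim side 1080 [0.67749975 0.08634373] 0.11854375444298954 0.5553455042034577 -0.03708695732601169 0.20831060735944593
plane 535 [ 0.5506 -0.0145  0.1072] [-0.687 -0.07   0.724]
top red [215, 171, 4, 5, 15] [216.5 172.9] [0.555 0.14  0.183]
top yel [230, 175, 7, 7, 38] [232.9 177.9] [0.542 0.091 0.17 ]
top blk [247, 170, 6, 6, 25] [249.4 172.4] [0.56  0.044 0.182]
rim top 915 [0.67614401 0.08903656] 0.11888485484224123 0.5539273778929776 -0.03377982546971453 0.212301660710607
plane 330 [ 0.5523 -0.0145  0.1101] [-0.658 -0.186  0.73 ]
```

```bash
python3 - <<'E'
from h import *
im,d=grab("top"); p=pts("top",np.ones(d.shape,bool),d)
im,d=grab("side"); p=np.r_[p,pts("side",np.ones(d.shape,bool),d)]
xs=np.arange(-.4,1.3,.1); ys=np.arange(1,-.8,-.1)
print("x\\y  "+" ".join(f"{y:5.1f}" for y in ys))
for x in xs[::-1]:
    row=[]
    for y in ys:
        q=p[(abs(p[:,0]-x)<.05)&(abs(p[:,1]-y)<.05)]
        row.append(f"{np.percentile(q[:,2],98):5.2f}" if len(q)>5 else "  .  ")
    print(f"{x:4.1f} "+" ".join(row))
print("centres",tri({"side":(216.2,227.0),"top":(216.5,172.9)}),tri({"side":(236.6,223.3),"top":(232.9,177.9)}),tri({"side":(248.7,206.7),"top":(249.4,172.4)}))
E
```

```text
x\y    1.0   0.9   0.8   0.7   0.6   0.5   0.4   0.3   0.2   0.1   0.0  -0.1  -0.2  -0.3  -0.4  -0.5  -0.6  -0.7
 1.2 -0.09 -0.08 -0.85 -0.85 -0.85 -0.85 -0.85 -0.85 -0.85 -0.85 -0.85 -0.85 -0.85 -0.85 -0.85 -0.85 -0.85 -0.85
 1.1 -0.71 -0.71 -0.85 -0.85 -0.85 -0.85 -0.85 -0.85 -0.85   .   -0.85 -0.85 -0.85 -0.85 -0.85 -0.85 -0.85 -0.85
 1.0   .   -0.85 -0.85 -0.85 -0.85 -0.85 -0.85 -0.85 -0.85   .     .   -0.85 -0.85 -0.85 -0.85 -0.85 -0.85 -0.85
 0.9   .     .   -0.85  0.33 -0.85 -0.85 -0.85 -0.85 -0.85   .     .     .     .     .     .     .     .     .  
 0.8   .     .     .    0.33 -0.85 -0.85 -0.85  0.00  0.35  0.35  0.35  0.00  0.00  0.01 -0.01 -0.01 -0.00  0.01
 0.7   .     .     .    0.32 -0.85 -0.85 -0.85  0.00  0.35  0.30  0.35  0.30  0.32  0.32  0.18  0.18  0.18  0.18
 0.6   .     .     .    0.31 -0.85 -0.85 -0.85  0.00  0.35  0.35  0.35  0.37  0.31  0.35  0.18  0.17  0.16  0.18
 0.5   .     .     .    0.30 -0.85 -0.85 -0.85  0.00  0.11  0.17  0.18  0.19  0.20  0.01  0.18  0.17  0.16  0.18
 0.4   .     .     .    0.29 -0.85 -0.85 -0.85  0.05  0.05  0.02  0.22  0.21  0.22 
[... 346 characters left out ...]
0.19  0.18  0.19  0.18
-0.0   .     .     .    0.20 -0.85 -0.85 -0.85  0.74  0.76  0.29  0.30  0.29  0.01  0.05  0.05  0.06  0.06  0.06
-0.1   .     .     .    0.11 -0.85 -0.85 -0.84  0.01  0.01  0.02   .    0.01  0.01  0.05  0.05  0.05  0.05  0.06
-0.2   .     .     .   -0.37 -0.85 -0.85 -0.85   .     .     .     .     .     .     .     .     .     .     .  
-0.3   .     .     .   -0.52 -0.85 -0.85 -0.85   .     .     .     .     .     .     .   -0.66   .     .     .  
-0.4   .     .     .   -0.67 -0.85 -0.85 -0.85   .     .     .     .     .     .     .     .     .     .     .  
centres [0.55544868 0.13922162 0.17831191] [0.5428442  0.0911362  0.16557492] [0.55970805 0.04277027 0.17327777]
```

```bash
python3 -m handwheel '[[[1,-2,2,0.5],[2,-4,4,1],[3,-6,6,1.5],[4,-8,8,2],[5,-9,10,2.5]]]' 93; python3 -c "
from h import *
print(observe()['q'].round(3))"
```

```text
t: 1.65
ee_pos: [0.2598, 0.3576, 0.4118]
eef_rot: [-0.093, -3.14, 0.0]
wrist_force: [0.7, 1.1, -0.5]
gripper_width: 1.001
[ 0.689 -0.004  1.433 -0.     1.713 -0.822]
```

```bash
python3 -m handwheel '[[[0,-2,2,0.5],[0.5,-4,4,0.5],[1,-6,6,0.5],[1,-8,8,0.5],[1,-10,10,0.5]]]'; python3 -m handwheel '[[[0,-1.5,1.5,0],[0,-2,3,0],[0,-2,4,0],[0,-2,5,0],[0,-2,5,0]]]';  python3 -c "
from h import *
print(observe()['q'].round(3))"
```

```text
t: 2.15
ee_pos: [0.2798, 0.1819, 0.5877]
eef_rot: [0.011, 3.141, -0.0]
wrist_force: [1.8, -0.3, -0.4]
gripper_width: 0.997
t: 2.65
ee_pos: [0.2799, 0.1315, 0.7149]
eef_rot: [0.012, 3.136, 0.0]
wrist_force: [-0.5, -0.2, -0.2]
gripper_width: 0.998
[ 0.073 -0.033  0.678 -0.     2.49  -1.49 ]
```

```bash
python3 -m handwheel '[[[0,0,2,0],[0,0,4,0],[0,0,5,0],[0,0,5,0],[0,0,5,0]]]';  python3 -c "
from h import *
print(observe()['q'].round(3),R.from_rotvec(observe()['eef_rot']).as_matrix().round(3))"
```

```text
t: 3.15
ee_pos: [0.3058, 0.144, 0.7831]
eef_rot: [0.011, 3.063, -0.0]
wrist_force: [-0.3, -0.5, -0.0]
gripper_width: 0.998
[ 0.116  0.167  0.19  -0.023  2.707 -1.468] [[-0.997  0.007  0.079]
 [ 0.007  1.    -0.001]
 [-0.079  0.    -0.997]]
```

```bash
python3 -m handwheel '[[[-1,0,2,0],[-2,-0.5,4,0],[-3,-0.5,5,0]]]';  cat > st.py <<'E'
from h import *
s=observe(); M=R.from_rotvec(s['eef_rot']).as_matrix()
z=M[:,2]; print("t",round(s['t'],2),"q",s['q'].round(3),"pos",s['ee_pos'].round(4),"z",z.round(3),"tilt",np.degrees(np.arccos(-z[2])).round(1),"az",np.degrees(np.arctan2(z[1],z[0])).round(1),"y",M[:,1].round(3),"F",s['wrist_force'].round(1), "w",round(float(s['gripper_width'])*93,1))
E
python3 st.py
```

```text
t: 3.45
ee_pos: [0.2681, 0.1436, 0.8018]
eef_rot: [0.012, 3.001, 0.0]
wrist_force: [-0.0, 0.5, -0.0]
gripper_width: 1.003
t 3.45 q [ 0.143  0.107  0.187 -0.049  2.708 -1.465] pos [0.2681 0.1436 0.8018] z [ 0.14 -0.   -0.99] tilt 8.1 az -0.1 y [0.008 1.    0.001] F [-0.   0.5 -0. ] w 93.3
```

```bash
python3 - <<'E'
from h import *
for n in("top","side"):
    i=vision.camera_info(n); Rm=cv2.Rodrigues(np.array(i["rvec"]))[0]; print(n,"cam",-Rm.T@np.ravel(i["tvec"]), "fwd",Rm[2])
    print(proj(n,[[-.35,.1,.95],[-.35,0,.6],[-.2,.1,.8],[-.3,-.2,.9],[0,.35,.95],[-.3,0,0]]).round())
im,d=grab("top","top1"); p=pts("top",np.ones(d.shape,bool),d)
q=p[p[:,0]<-.12]; print("points x<-.12:",len(q)); 
for y in np.arange(-.8,.9,.2):
    a=q[abs(q[:,1]-y)<.1]; print(y.round(1),len(a),a.min(0).round(2) if len(a) else "",a.max(0).round(2) if len(a) else "")
E
```

```text
top cam [0.42791462 0.03295449 1.43998722] fwd [ 0.07020506 -0.01301537 -0.99744767]
[[166. 993.]
 [260. 647.]
 [192. 674.]
 [441. 864.]
 [-59. 618.]
 [256. 445.]]
side cam [0.02910019 0.43144553 1.07133542] fwd [ 0.48822948 -0.36174276 -0.79421291]
[[7617. 2509.]
 [1025.  628.]
 [1092.  511.]
 [1857.  219.]
 [ 597.  418.]
 [ 552.  556.]]
points x<-.12: 874
-0.8 0  
-0.6 0  
-0.4 19 [-0.35 -0.45 -0.69] [-0.27 -0.45 -0.66]
-0.2 0  
-0.0 0  
0.2 0  
0.4 119 [-0.21  0.43 -0.88] [-0.12  0.5  -0.84]
0.6 729 [-0.29  0.5  -0.88] [-0.12  0.7  -0.02]
0.8 7 [-0.13  0.7  -0.03] [-0.12  0.71 -0.02]
```

View pics/top1.png

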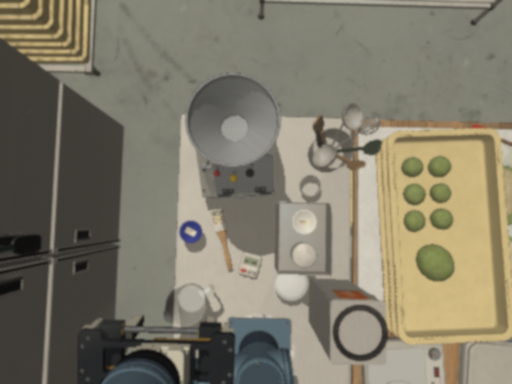

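```bash
python3 -m handwheel '[[[0.7,-1.5,-0.5,-1.33],[1.2,-3.2,-0.5,-2.67],[1.4,-4.9,-0.5,-4],[1.4,-6.5,-0.5,-5.33],[1.2,-8.2,-0.5,-6.67]]]'; python3 st.py
```

```text
t: 4.0
ee_pos: [0.2975, -0.063, 0.7891]
eef_rot: [1.048, 2.821, -0.073]
wrist_force: [0.8, 0.0, 0.2]
gripper_width: 0.999
t 4.0 q [-0.557  0.052  0.319 -0.043  2.632 -1.455] pos [ 0.2975 -0.063   0.7891] z [ 0.106 -0.091 -0.99 ] tilt 8.0 az -40.5 y [0.653 0.758 0.001] F [0.8 0.  0.2] w 93.0
```

```bash
python3 -m handwheel '[[[-0.4,-1.6,0,-1.33],[-1.1,-3.2,0,-2.67],[-2.1,-4.7,0,-4],[-3.1,-5.9,0,-5.33],[-4.4,-7.1,0,-6.67]]]'; python3 st.py; python3 -m handwheel '[[[0,2,2,0],[0,4,4,0],[0,6,5,0],[0,8,6,0]]]'; python3 st.py
```

```text
t: 4.5
ee_pos: [0.1864, -0.2424, 0.7885]
eef_rot: [1.971, 2.304, -0.137]
wrist_force: [0.9, -0.2, -0.2]
gripper_width: 0.998
t 4.5 q [-1.261  0.055  0.318 -0.043  2.631 -1.455] pos [ 0.1864 -0.2424  0.7885] z [ 0.022 -0.137 -0.99 ] tilt 8.0 az -80.9 y [0.988 0.155 0.   ] F [ 0.9 -0.2 -0.2] w 92.8
t: 4.9
ee_pos: [0.2204, -0.1455, 0.8165]
eef_rot: [1.937, 2.257, -0.186]
wrist_force: [-0.2, -0.9, 0.1]
gripper_width: 0.998
t 4.9 q [-0.885  0.055  0.188 -0.225  2.708 -1.251] pos [ 0.2204 -0.1455  0.8165] z [ 0.041 -0.199 -0.979] tilt 11.7 az -78.3 y [0.988 0.153 0.01 ] F [-0.2 -0.9  0.1] w 92.8
```

```bash
python3 -m handwheel '[[[-1.2,0,1,0],[-2.5,1,2,0],[-3.5,2.5,4,0],[-4,4,5,0],[-4,6,6,0]]]'; python3 st.py
```

```text
t: 5.4
ee_pos: [0.1886, -0.0922, 0.8337]
eef_rot: [1.895, 2.204, -0.248]
wrist_force: [-0.0, 0.5, -0.4]
gripper_width: 1.002
t 5.4 q [-0.711 -0.013  0.189 -0.408  2.707 -1.254] pos [ 0.1886 -0.0922  0.8337] z [ 0.059 -0.271 -0.961] tilt 16.1 az -77.7 y [0.988 0.152 0.018] F [-0.   0.5 -0.4] w 93.2
```

```bash
python3 -m handwheel '[[[-1.5,0.5,1,0],[-3,1.5,2,0],[-4,3,4,0],[-5,5,5,0],[-5,7,6,0]]]'; python3 st.py
```

```text
t: 5.9
ee_pos: [0.1281, -0.0228, 0.8485]
eef_rot: [1.838, 2.14, -0.289]
wrist_force: [-0.5, 0.2, -0.5]
gripper_width: 1.001
t 5.9 q [-0.168 -0.065  0.187 -0.882  2.708 -1.18 ] pos [ 0.1281 -0.0228  0.8485] z [ 0.098 -0.346 -0.933] tilt 21.1 az -74.1 y [0.986 0.159 0.045] F [-0.5  0.2 -0.5] w 93.1
```

```bash
python3 -m handwheel '[[[0.3,-1.5,-0.5,0],[0.7,-3,-1,0],[1,-4.5,-2,0],[1.4,-5.5,-2,0],[1.4,-5.5,-2,0]]]'; python3 st.py
```

```text
t: 6.4
ee_pos: [0.1469, -0.1026, 0.8214]
eef_rot: [1.833, 2.152, -0.303]
wrist_force: [0.9, -0.1, 0.3]
gripper_width: 0.998
t 6.4 q [-1.077 -0.221  0.456 -0.156  2.545 -1.382] pos [ 0.1469 -0.1026  0.8214] z [ 0.088 -0.347 -0.934] tilt 21.0 az -75.8 y [0.986 0.165 0.032] F [ 0.9 -0.1  0.3] w 92.8
```

```bash
python3 -m handwheel '[[[-0.6,1.3,1,0],[-1.0,2.6,2,0],[-1.4,4,3,0],[-1.8,5.2,4,0]]]'; python3 st.py
```

```text
t: 6.8
ee_pos: [0.1203, -0.0373, 0.8493]
eef_rot: [1.836, 2.144, -0.306]
wrist_force: [0.9, 0.0, 0.2]
gripper_width: 0.996
t 6.8 q [-0.373 -0.097  0.203 -0.764  2.701 -1.276] pos [ 0.1203 -0.0373  0.8493] z [ 0.088 -0.351 -0.932] tilt 21.2 az -75.9 y [0.987 0.16  0.033] F [0.9 0.  0.2] w 92.6
```

```bash
cat > fk.py <<'E'
from h import *
from scipy.optimize import least_squares
D=[([1.044,.259,1.536,0,1.348,-.203],[.175,.521,.240],None),
([-.004+.693,-.004,1.433,0,1.713,-.822],[.2598,.3576,.4118],None),
([.073,-.033,.678,0,2.49,-1.49],[.2799,.1315,.7149],None),
([.116,.167,.19,-.023,2.707,-1.468],[.3058,.144,.7831],[.079,-.001,-.997]),
([.143,.107,.187,-.049,2.708,-1.465],[.2681,.1436,.8018],[.14,0,-.99]),
([-.557,.052,.319,-.043,2.632,-1.455],[.2975,-.063,.7891],[.106,-.091,-.99]),
([-1.261,.055,.318,-.043,2.631,-1.455],[.1864,-.2424,.7885],[.022,-.137,-.99]),
([-.885,.055,.188,-.225,2.708,-1.251],[.2204,-.1455,.8165],[.041,-.199,-.979]),
([-.711,-.013,.189,-.408,2.707,-1.254],[.1886,-.0922,.8337],[.059,-.271,-.961]),
([-.168,-.065,.187,-.882,2.708,-1.18],[.1281,-.0228,.8485],[.098,-.346,-.933]),
([-1.077,-.221,.456,-.156,2.545,-1.382],[.1469,-.1026,.8214],[.088,-.347,-.934]),
([-.373,-.097,.203,-.764,2.701,-1.276],[.1203,-.0373,.8493],[.088,-.351,-.932])]
def fk(q,p):
    L1,L2,h,T,off,e=p[:6]; s4=p[6] if len(p)>6 else 1
    R1=R.from_euler('Z',q[0]); Rf=R1*R.from_euler('Y',q[1]+q[2])
    w=R1.apply([0,off,h])+(R1*R.from_euler('Y',q[1])).apply([0,0,L1])+Rf.apply([e,0,L2])
    Rt=Rf*R.from_euler('Z',q[3])*R.from_euler('Y',q[4])
    z=Rt.apply([0,0,1]); return w+T*z, z, w
def fit():
    def res(p):
        o=[]
        for q,x,z in D:
            a,b,_=fk(q,p); o+=list((a-x)*10); 
            if z is not None:o+=list((b-np.array(z)))
        return o
    return least_squares(res,[.449,.434,.3,.3,.111,0])
if __name__=="__main__":
    f=fit(); print(f.x.round(4),f.cost); np.save("fk.npy",f.x)
    for q,x,z in D:
        a,b,w=fk(q,f.x); print((a-x).round(4), None if z is None else (b-z).round(3),w.round(3))
E
python3 fk.py
```

```text
[0.5344 0.426  0.2215 0.3448 0.1108 0.0601] 2.7167477141149737e-05
[-0.0001  0.0001  0.    ] None [0.175 0.522 0.585]
[0.0001 0.     0.0001] None [0.26  0.358 0.757]
[0.     0.0001 0.0003] None [0.278 0.131 1.06 ]
[ 0.0003 -0.0001 -0.0002] [-0.001  0.     0.   ] [0.279 0.144 1.127]
[ 0.     -0.0002  0.    ] [ 0.    -0.001 -0.   ] [0.22  0.144 1.143]
[-0.0002 -0.0001 -0.0001] [-0.  0. -0.] [ 0.261 -0.032  1.13 ]
[-0. -0. -0.] [-0.  0. -0.] [ 0.179 -0.195  1.13 ]
[-0.0001  0.0002 -0.    ] [-0.     0.001 -0.   ] [ 0.206 -0.077  1.154]
[ 0.0001 -0.0001 -0.0001] [-0. -0.  0.] [1.680e-01 1.000e-03 1.165e+00]
[-0.      0.0001  0.0001] [ 0.  0. -0.] [0.094 0.096 1.17 ]
[ 0.0001 -0.0001 -0.0001] [-0. -0.  0.] [0.117 0.017 1.143]
[0. 0. 0.] [ 0.001 -0.    -0.   ] [0.09  0.084 1.171]
```

```bash
cat > wp.py <<'E'
from fk import *
p=np.load("fk.npy"); x0=np.array(observe()['ee_pos'])
az=np.radians(-75.9); pitch=np.pi-np.radians(21.2)
for q5 in (2.5,2.55,2.6,2.65):
  for q3 in (.3,.45,.6,.75):
    q2=pitch-q5-q3; a,z,w=fk([az,q2,q3,0,q5,0],p); 
    rw=w[:2]@[np.cos(az),np.sin(az)]
    print(q5,q3,round(q2,3),a.round(3),"rw",rw.round(3),"units",((a-x0)/.025).round(2))
E
python3 wp.py
```

```text
2.5 0.3 -0.028 [ 0.176 -0.246  0.829] rw 0.157 units [ 2.23 -8.35 -0.83]
2.5 0.45 -0.178 [ 0.157 -0.169  0.82 ] rw 0.077 units [ 1.46 -5.26 -1.16]
2.5 0.6 -0.328 [ 0.138 -0.094  0.8  ] rw -0.0 units [ 0.7  -2.25 -1.97]
2.5 0.75 -0.478 [ 0.12  -0.022  0.769] rw -0.074 units [-0.02  0.6  -3.22]
2.55 0.3 -0.078 [ 0.165 -0.201  0.835] rw 0.11 units [ 1.78 -6.54 -0.56]
2.55 0.45 -0.228 [ 0.145 -0.124  0.823] rw 0.031 units [ 1.01 -3.47 -1.05]
2.55 0.6 -0.378 [ 0.127 -0.05   0.799] rw -0.045 units [ 0.26 -0.51 -2.01]
2.55 0.75 -0.528 [0.109 0.02  0.764] rw -0.117 units [-0.44  2.28 -3.41]
2.6 0.3 -0.128 [ 0.153 -0.155  0.84 ] rw 0.063 units [ 1.32 -4.73 -0.39]
2.6 0.45 -0.278 [ 0.134 -0.079  0.823] rw -0.015 units [ 0.56 -1.68 -1.04]
2.6 0.6 -0.428 [ 0.116 -0.007  0.796] rw -0.09 units [-0.18  1.23 -2.15]
2.6 0.75 -0.578 [0.099 0.062 0.757] rw -0.16 units [-0.86  3.95 -3.69]
2.65 0.3 -0.178 [ 0.142 -0.11   0.842] rw 0.016 units [ 0.86 -2.9  -0.31]
2.65 0.45 -0.328 [ 0.123 -0.035  0.821] rw -0.061 units [ 0.11  0.11 -1.11]
2.65 0.6 -0.478 [0.105 0.037 0.79 ] rw -0.135 units [-0.61  2.96 -2.37]
2.65 0.75 -0.628 [0.088 0.103 0.748] rw -0.203 units [-1.27  5.61 -4.05]
```

```bash
python3 -m handwheel '[[[0.6,-1.8,-0.5,0],[1,-3.6,-1,0],[1.46,-5.26,-1.16,0],[1.46,-5.26,-1.16,0],[1.46,-5.26,-1.16,0]]]'; python3 st.py; python3 wp.py | grep -E "2.5 0.6|2.55 0.6|2.6 0.75|2.5 0.75"
```

```text
t: 7.3
ee_pos: [0.147, -0.1262, 0.8299]
eef_rot: [1.829, 2.147, -0.312]
wrist_force: [1.0, 0.1, 0.3]
gripper_width: 0.999
t 7.3 q [-1.278 -0.2    0.401 -0.035  2.567 -1.47 ] pos [ 0.147  -0.1262  0.8299] z [ 0.087 -0.355 -0.931] tilt 21.5 az -76.2 y [0.986 0.164 0.03 ] F [1.  0.1 0.3] w 92.9
2.5 0.6 -0.328 [ 0.138 -0.094  0.8  ] rw -0.0 units [-0.37  1.3  -1.19]
2.5 0.75 -0.478 [ 0.12  -0.022  0.769] rw -0.074 units [-1.08  4.16 -2.45]
2.55 0.6 -0.378 [ 0.127 -0.05   0.799] rw -0.045 units [-0.8   3.04 -1.23]
2.6 0.75 -0.578 [0.099 0.062 0.757] rw -0.16 units [-1.93  7.51 -2.91]
```

```bash
python3 -m handwheel '[[[-0.45,1.3,-1,0],[-0.9,3,-1.5,0],[-1.2,4.2,-2,0],[-1.6,6,-2.5,0],[-1.95,7.5,-2.9,0]]]'; python3 st.py
```

```text
t: 7.8
ee_pos: [0.0977, 0.0638, 0.7565]
eef_rot: [1.829, 2.146, -0.313]
wrist_force: [0.2, 0.0, 0.9]
gripper_width: 1.0
t 7.8 q [-1.326 -0.584  0.751 -0.003  2.599 -1.488] pos [0.0977 0.0638 0.7565] z [ 0.087 -0.356 -0.93 ] tilt 21.5 az -76.2 y [0.986 0.164 0.03 ] F [0.2 0.  0.9] w 93.0
```

```bash
python3 -m handwheel '[[[0,0,2,0],[0,0.5,4,0],[0,0.5,5,0],[0,0.5,6,0]]]'; python3 st.py
```

```text
t: 8.2
ee_pos: [0.0865, 0.0396, 0.8201]
eef_rot: [1.804, 2.122, -0.321]
wrist_force: [1.1, -0.3, 0.1]
gripper_width: 0.996
t 8.2 q [-1.181 -0.406  0.433 -0.109  2.707 -1.45 ] pos [0.0865 0.0396 0.8201] z [ 0.107 -0.381 -0.918] tilt 23.3 az -74.3 y [0.984 0.17  0.045] F [ 1.1 -0.3  0.1] w 92.6
```

```bash
python3 -m handwheel '[[[-0.5,2,1,0],[-1,4,2,0],[-1.5,6,3,0],[-2,8,4,0]]]'; python3 st.py
```

```text
t: 8.6
ee_pos: [0.0503, 0.1074, 0.7908]
eef_rot: [1.782, 2.1, -0.331]
wrist_force: [-0.7, 0.9, -0.1]
gripper_width: 1.001
t 8.6 q [-1.137 -0.551  0.547 -0.139  2.708 -1.439] pos [0.0503 0.1074 0.7908] z [ 0.124 -0.405 -0.906] tilt 25.1 az -73.0 y [0.983 0.175 0.056] F [-0.7  0.9 -0.1] w 93.1
```

```bash
python3 -m handwheel '[[[0,0.5,2,0],[0,1,4,0],[0,2,6,0],[0,4,8,0],[0,6,10,0]]]'; python3 st.py
```

```text
t: 9.1
ee_pos: [0.0494, 0.0916, 0.809]
eef_rot: [1.762, 2.081, -0.34]
wrist_force: [0.6, -0.1, -0.0]
gripper_width: 1.004
t 9.1 q [-1.095 -0.504  0.472 -0.173  2.708 -1.435] pos [0.0494 0.0916 0.809 ] z [ 0.138 -0.426 -0.894] tilt 26.6 az -72.0 y [0.981 0.18  0.066] F [ 0.6 -0.1 -0. ] w 93.4
```

```bash
python3 - <<'E'
from h import *
for n in("side","top"):
    im,d=grab(n,n+"2"); p=pts(n,np.ones(d.shape,bool),d)
    m=p[(p[:,0]>.46)&(p[:,0]<.72)&(p[:,1]>-.07)&(p[:,1]<.25)]
    # face plane: inliers RANSAC-ish around slope
    q=m[(m[:,2]>.06)&(m[:,2]<.2)&(m[:,0]<.64)]
    best=None; rng=np.random.default_rng(0)
    for _ in range(400):
        a,b,c=q[rng.choice(len(q),3,False)]; nv=np.cross(b-a,c-a); nv/=np.linalg.norm(nv)+1e-9; nv*=np.sign(nv[2])
        if abs(nv[2]-.743)>.1: continue
        inl=abs((q-a)@nv)<.002
        if best is None or inl.sum()>best.sum(): best=inl
    qq=q[best]; c=qq.mean(0); nv=np.linalg.svd(qq-c)[2][2]; nv*=np.sign(nv[2])
    print(n,"face",len(qq),c.round(4),nv.round(4),"tilt",np.degrees(np.arccos(nv[2])).round(1),"az",np.degrees(np.arctan2(nv[1],nv[0])).round(1))
    s=m[(m[:,2]>.06)&(m[:,2]<.16)&(m[:,1]>.19)&(m[:,0]>.58)]
    if len(s)>20:
        f=np.polyfit(s[:,0],s[:,1],1); print(n,"left wall y=",f.round(4),len(s),"yaw",np.degrees(np.arctan(f[0])).round(1))
    e=m[(m[:,2]>.015)&(m[:,2]<.045)&(m[:,0]<.52)]
    if len(e)>10:
        f=np.polyfit(e[:,1],e[:,0],1); print(n,"front wall x=",f.round(4),len(e),"yaw",np.degrees(-np.arctan(f[0])).round(1))
E
```

```text
side face 2186 [0.5528 0.0619 0.1157] [-0.6638 -0.0523  0.7461] tilt 41.7 az -175.5
side left wall y= [0.083  0.1493] 560 yaw 4.7
side front wall x= [-3.000e-04  4.963e-01] 382 yaw 0.0
top face 1003 [0.5461 0.0563 0.1103] [-0.6717 -0.0529  0.7389] tilt 42.4 az -175.5
top left wall y= [-0.0351  0.2177] 38 yaw -2.0
top front wall x= [0.0167 0.4906] 25 yaw -1.0
```

View pics/side2.png

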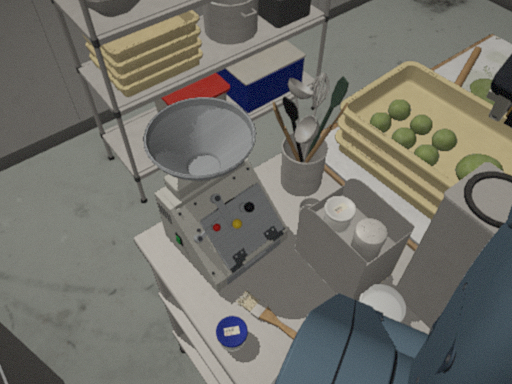

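```bash
cat > ik.py <<'E'
from fk import *
from scipy.optimize import least_squares
p=np.load("fk.npy"); lo=np.array([-3.14,-.91,.19,-1.22,.22]); hi=np.array([3.14,2.08,2.58,4.36,2.71])
def ik(x,z,q0):
    f=least_squares(lambda q:np.r_[(fk(np.r_[q,0],p)[0]-x)*10,fk(np.r_[q,0],p)[1]-z],np.clip(q0[:5],lo+.01,hi-.01),bounds=(lo,hi))
    return f.x,f.cost
if __name__=="__main__":
    s=observe(); x0=np.array(s['ee_pos']); z0=R.from_rotvec(s['eef_rot']).apply([0,0,1]); t=np.arccos(-z0[2]); az0=np.arctan2(z0[1],z0[0])
    for rw,zz in ((-.1,.80),(0,.80),(.1,.78),(.2,.74)):
        # wrist pose at q1=az0
        zd=z0; w=np.array([rw*np.cos(az0)-.1108*np.sin(az0), rw*np.sin(az0)+.1108*np.cos(az0),0]); x=w+p[3]*zd; x[2]=zz
        print("az-72 rw",rw,x.round(3),((x-x0)/.025).round(2),[v.round(3) if hasattr(v,'round') else v for v in ik(x,zd,[az0,-.3,.8,0,2.4])])
    for nm,K,azd in (("red",[.5555,.1392,.178],4.5),("redend",[.518,.176,.147],4.5),("yel",[.543,.091,.1656],4.5),("yelend",[.592,.167,.215],-30),("yelend",[.592,.167,.215],4.5),("blk",[.56,.043,.173],4.5),("blkend",[.429,.033,.153],4.5),("blkend",[.429,.033,.153],-30),("pre",[.50,.13,.30],4.5)):
        a=np.radians(azd); zd=np.array([np.sin(t)*np.cos(a),np.sin(t)*np.sin(a),-np.cos(t)])
        q,c=ik(np.array(K)-.003*zd,zd,[0,.3,1.8,0,1.0]); print(nm,azd,q.round(3),round(c,6))
E
python3 ik.py
python3 - <<'E'
from h import *
im,d=grab("top"); P=pts("top",np.ones(d.shape,bool),d)
b=P[(P[:,0]>.15)&(P[:,0]<.45)&(P[:,1]<.05)&(P[:,1]>-.25)&(P[:,2]>.08)]
print("box",np.percentile(b,[1,5,50,95,99],axis=0).round(3))
t=b[(b[:,2]>.17)&(b[:,2]<.25)]; print(t.min(0).round(3),t.max(0).round(3)); print(np.histogram(t[:,2],8))
E
```

```text
az-72 rw -0.1 [ 0.122 -0.018  0.8  ] [ 2.95 -4.45 -0.36] [array([-1.256, -0.461,  0.646, -0.   ,  2.489]), np.float64(0.0)]
az-72 rw 0 [ 0.153 -0.113  0.8  ] [ 4.18 -8.26 -0.36] [array([-1.256, -0.362,  0.677, -0.   ,  2.359]), np.float64(0.0)]
az-72 rw 0.1 [ 0.184 -0.209  0.78 ] [  5.42 -12.06  -1.16] [array([-1.257, -0.278,  0.749,  0.   ,  2.203]), np.float64(0.0)]
az-72 rw 0.2 [ 0.215 -0.304  0.74 ] [  6.66 -15.86  -2.76] [array([-1.257, -0.2  ,  0.851,  0.   ,  2.023]), np.float64(0.0)]
red 4.5 [0.04  0.12  1.97  0.031 0.584] 0.0
redend 4.5 [ 0.142  0.126  2.057 -0.061  0.492] 0.0
yel 4.5 [-0.084  0.094  2.038  0.139  0.552] 0.0
yelend -30 [ 0.278  0.251  1.7   -0.426  0.899] 0.0
yelend 4.5 [ 0.099  0.154  1.825 -0.014  0.696] 0.0
blk 4.5 [-0.201  0.102  2.007  0.224  0.593] 0.0
blkend 4.5 [-0.341 -0.131  2.294  0.346  0.573] 0.0
blkend -30 [ 2.000e-03 -4.200e-02  2.219e+00 -4.160e-01  5.940e-01] 0.0
pre 4.5 [ 0.02  -0.113  1.88   0.034  0.908] 0.0
box [[ 0.152 -0.247  0.097]
 [ 0.161 -0.235  0.121]
 [ 0.278 -0.158  0.202]
 [ 0.433 -0.042  0.403]
 [ 0.447  0.045  0.407]]
[ 0.15  -0.249  0.17 ] [0.45 0.05 0.25]
(array([ 89, 539, 217, 419, 331, 121,  79,  86]), array([0.17001163, 0.17997967, 0.18994772, 0.19991577, 0.20988382,
       0.21985187, 0.22981992, 0.23978796, 0.24975601]))
```

```bash
python3 -m handwheel '[[[1.5,-1.3,-0.3,0],[2.8,-3,-0.4,0],[3.4,-4.8,-0.4,0],[3.9,-6.5,-0.4,0],[4.15,-8.2,-0.4,0]]]'; python3 st.py
```

```text
t: 9.75
ee_pos: [0.1524, -0.1151, 0.7985]
eef_rot: [1.771, 2.071, -0.344]
wrist_force: [-1.6, -0.5, 0.7]
gripper_width: 0.999
t 9.75 q [-1.301 -0.369  0.684  0.022  2.36  -1.438] pos [ 0.1524 -0.1151  0.7985] z [ 0.135 -0.43  -0.893] tilt 26.8 az -72.5 y [0.983 0.171 0.067] F [-1.6 -0.5  0.7] w 92.9
```

```bash
python3 -m handwheel '[[[1.1,-0.15,-0.8,1.33],[2.35,-0.1,-1.6,2.67],[3.7,0.2,-2.4,4],[5.15,0.85,-3.2,5.33],[6.6,1.8,-4,6.67]]]'; python3 st.py
```

```text
t: 10.25
ee_pos: [0.3186, -0.0693, 0.697]
eef_rot: [0.935, 2.514, -0.132]
wrist_force: [0.3, -1.7, -0.6]
gripper_width: 1.002
t 10.25 q [-0.558 -0.335  1.061 -0.003  1.95  -1.419] pos [ 0.3186 -0.0693  0.697 ] z [ 0.38  -0.24  -0.893] tilt 26.7 az -32.3 y [0.64  0.766 0.066] F [ 0.3 -1.7 -0.6] w 93.1
```

```bash
python3 -m handwheel '[[[0.8,0.9,-1.5,1.2],[1.6,1.8,-3,2.4],[2.4,2.7,-4.5,3.6],[3.2,3.6,-6,4.9],[4,4.5,-7.5,6.13]]]' 40; python3 st.py; python3 - <<'E'
from h import *
print("keeper pivot base px",proj("side",[[.5797,.1805,.138],[.5477,.178,.174],[.5964,.0952,.2138]]))
E
```

```text
t: 10.75
ee_pos: [0.4186, 0.0445, 0.5076]
eef_rot: [0.086, 2.676, 0.073]
wrist_force: [-0.4, 0.1, 0.4]
gripper_width: 0.621
t 10.75 q [-0.311 -0.341  1.56   0.174  1.489 -1.793] pos [0.4186 0.0445 0.5076] z [ 0.448  0.037 -0.893] tilt 26.7 az 4.8 y [0.049 0.997 0.066] F [-0.4  0.1  0.4] w 57.7
keeper pivot base px [[197.13085327 238.45645383]
 [204.22126282 238.91820802]
 [221.00558079 197.21019524]]
```

```bash
python3 -m handwheel '[[[0.6,0.8,-1.7,0],[1.3,1.6,-3.4,0],[2,2.4,-5.1,0],[2.6,3,-6.8,0],[3.2,3.6,-8.4,0]]]' 40; python3 -m handwheel '[[[0.4,0.06,-0.9,0],[0.78,0.06,-1.8,0],[0.78,0.06,-1.8,0]]]' 36;python3 st.py
python3 - <<'E'
from h import *
im,d=grab("wrist","wr1"); 
for t in ("keeper_knob","latch_knob"):
    for r in vision.regions_of("wrist",t)[:2]:
        m=r["region"]; vv,uu=np.nonzero(m); print(t,round(r["p"],2),r["extent"],uu.mean(),vv.mean(),np.median(pts("wrist",m,d),0).round(4))
print(proj("wrist",[[.5555,.1392,.178],[.543,.091,.1656],[.56,.043,.173]]))
grab("side","side3")
E
```

```text
t: 11.25
ee_pos: [0.498, 0.1354, 0.2948]
eef_rot: [0.086, 2.678, 0.074]
wrist_force: [1.7, 0.2, -0.3]
gripper_width: 0.432
t: 11.55
ee_pos: [0.5157, 0.1368, 0.2452]
eef_rot: [0.086, 2.686, 0.073]
wrist_force: [-0.6, 1.0, 1.0]
gripper_width: 0.388
t 11.55 q [ 0.036 -0.022  1.939  0.031  0.769 -1.488] pos [0.5157 0.1368 0.2452] z [ 0.439  0.037 -0.898] tilt 26.1 az 4.9 y [0.049 0.997 0.065] F [-0.6  1.   1. ] w 36.1
keeper_knob 0.59 [215.5, 191.8, 319.6, 232.2] 268.05760368663596 211.34101382488478 [0.5729 0.1459 0.1601]
latch_knob 0.66 [167.7, 177.8, 223.5, 287.4] 191.54381443298968 205.01481958762886 [0.5496 0.0928 0.1691]
[[255.25388091 207.6925735 ]
 [186.1060789  188.62135245]
 [123.84219433 217.97547254]]
```

View pics/wr1.png

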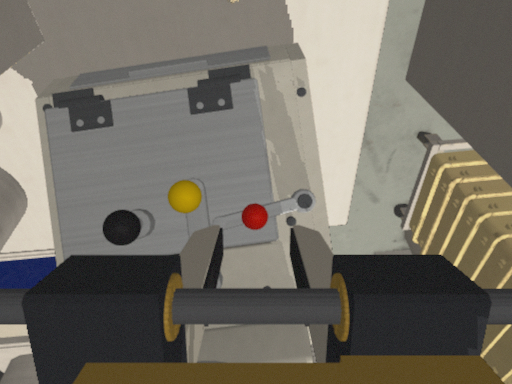

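View pics/side3.png

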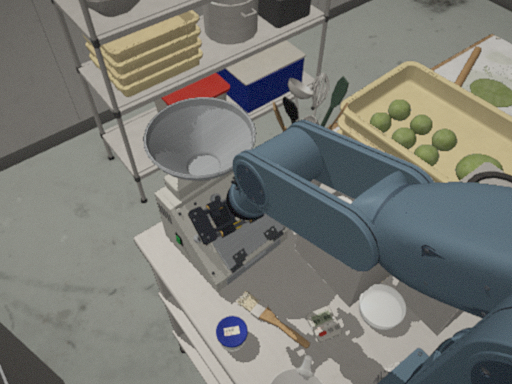

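```bash
cat > knobs.py <<'E'
from h import *
def knobs(n,im,d,save=None):
    f=im.astype(int); r,g,b=f[...,0],f[...,1],f[...,2]; out={}
    i=vision.camera_info(n); Rm=cv2.Rodrigues(np.array(i["rvec"],float))[0]; C=-Rm.T@np.ravel(i["tvec"])
    for k,m,rad in (("red",(r>g+60)&(r>b+60)&(g<60),.0095),("yel",(r>b+80)&(g>b+50)&(g>r*.65),.012),("blk",(f.max(2)<40),.013)):
        nl,lab,st,ce=cv2.connectedComponentsWithStats(m.astype(np.uint8))
        for j in np.argsort(-st[1:,4])[:5]+1:
            if st[j,4]<60: continue
            if k=="blk" and (abs(st[j,2]-st[j,3])>6 or st[j,4]<.7*st[j,2]*st[j,3]): continue
            P=pts(n,lab==j,d)
            if len(P)<20: continue
            # sphere fit fixed radius
            from scipy.optimize import least_squares
            c0=np.median(P,0); c0=c0+(c0-C)/np.linalg.norm(c0-C)*rad*.7
            s=least_squares(lambda c:np.linalg.norm(P-c,axis=1)-rad,c0,loss="soft_l1",f_scale=.001).x
            print(n,k,st[j].tolist(),ce[j].round(1),"centre",s.round(4))
if __name__=="__main__":
    import sys
    im,d=grab("wrist",sys.argv[1] if len(sys.argv)>1 else None); knobs("wrist",im,d)
E
python3 knobs.py; python3 st.py
```

```text
wrist red [242, 195, 25, 25, 492] [253.7 206.8] centre [0.5575 0.1384 0.1768]
wrist yel [169, 172, 32, 31, 809] [184.4 187. ] centre [0.5456 0.0894 0.1626]
wrist yel [412, 156, 74, 81, 369] [439.6 184.8] centre [ 1.2909  0.8801 -0.61  ]
wrist yel [421, 174, 39, 79, 217] [439.1 209.7] centre [ 1.3518  0.8683 -0.5215]
wrist yel [452, 208, 38, 55, 214] [467.7 234.5] centre [ 1.2961  0.8684 -0.3501]
wrist yel [436, 190, 39, 64, 212] [453.9 218.9] centre [ 1.3113  0.8691 -0.4367]
wrist blk [104, 201, 37, 34, 935] [122.1 217.5] centre [0.5611 0.0421 0.1733]
t 11.8 q [ 0.035 -0.029  1.933  0.031  0.77  -1.488] pos [0.5181 0.1367 0.2516] z [ 0.449  0.038 -0.893] tilt 26.8 az 4.8 y [0.049 0.997 0.066] F [-0.2 -0.1  0.1] w 35.9
```

```bash
python3 -m handwheel '[[[0.5,0.03,-1,0],[1,0.05,-2,0],[1.48,0.08,-2.86,0],[1.48,0.08,-2.86,0],[1.48,0.08,-2.86,0]]]' 30; python3 st.py; python3 knobs.py wr2
```

```text
t: 12.3
ee_pos: [0.5552, 0.1387, 0.1812]
eef_rot: [0.086, 2.674, 0.074]
wrist_force: [-0.5, -0.2, -0.5]
gripper_width: 0.323
t 12.3 q [ 0.037  0.121  1.968  0.038  0.585 -1.496] pos [0.5552 0.1387 0.1812] z [ 0.45   0.038 -0.892] tilt 26.8 az 4.8 y [0.049 0.997 0.067] F [-0.5 -0.2 -0.5] w 30.1
wrist red [236, 235, 38, 38, 1121] [254.4 253.5] centre [0.5575 0.1382 0.1771]
wrist yel [129, 201, 49, 47, 1834] [152.7 224.1] centre [0.5455 0.0893 0.1629]
wrist yel [421, 158, 88, 86, 438] [453.9 187.3] centre [ 1.2794  0.8847 -0.6093]
wrist yel [459, 216, 49, 66, 265] [481.1 246.6] centre [ 1.3143  0.8681 -0.3494]
wrist yel [445, 196, 46, 72, 242] [466.5 227.9] centre [ 1.3194  0.869  -0.4357]
wrist yel [432, 178, 43, 78, 234] [451.7 213.7] centre [ 1.3377  0.8684 -0.5218]
```

View pics/wr2.png

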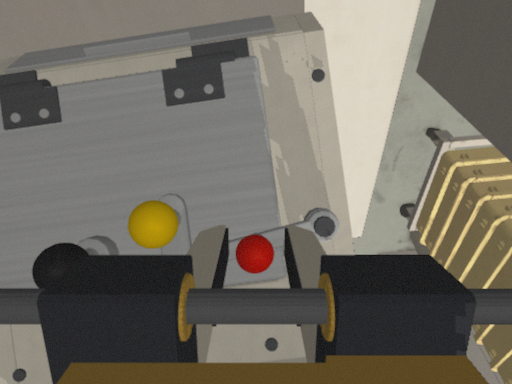

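```bash
python3 -m handwheel '[[[0,0,0,0],[0,0,0,0],[0,0,0,0],[0,0,0,0]]]' 0; python3 -m handwheel '[[[-0.2,0,-0.18,0],[-0.37,-0.02,-0.33,0],[-0.55,0.04,-0.48,0],[-0.71,0.1,-0.63,0],[-0.71,0.1,-0.63,0]]]'; python3 st.py
```

```text
t: 12.75
ee_pos: [0.556, 0.1377, 0.1838]
eef_rot: [0.085, 2.67, 0.072]
wrist_force: [-3.7, -7.0, 4.7]
gripper_width: 0.187
t: 13.25
ee_pos: [0.5386, 0.1392, 0.1688]
eef_rot: [0.086, 2.668, 0.07]
wrist_force: [3.3, -6.9, -1.1]
gripper_width: 0.184
t 13.25 q [ 0.043  0.109  2.023  0.03   0.536 -1.486] pos [0.5386 0.1392 0.1688] z [ 0.456  0.035 -0.89 ] tilt 27.2 az 4.4 y [0.049 0.997 0.064] F [ 3.3 -6.9 -1.1] w 17.1
```

```bash
python3 -m handwheel '[[[-0.17,0.13,-0.14,0],[-0.31,0.26,-0.26,0],[-0.44,0.44,-0.36,0],[-0.56,0.62,-0.46,0],[-0.63,0.8,-0.51,0]]]'; python3 st.py
```

```text
t: 13.75
ee_pos: [0.5172, 0.1565, 0.1513]
eef_rot: [0.087, 2.681, 0.063]
wrist_force: [-9.0, -16.9, -12.0]
gripper_width: 0.179
t 13.75 q [ 0.095  0.115  2.063 -0.025  0.504 -1.392] pos [0.5172 0.1565 0.1513] z [ 0.443  0.03  -0.896] tilt 26.4 az 3.9 y [0.051 0.997 0.059] F [ -9.  -16.9 -12. ] w 16.7
```

```bash
python3 knobs.py wr3 | grep red; python3 st.py
```

```text
wrist red [239, 249, 35, 38, 1059] [255.6 267.7] centre [0.5253 0.1565 0.149 ]
t 13.8 q [ 0.097  0.115  2.064 -0.024  0.504 -1.391] pos [0.5163 0.1573 0.1505] z [ 0.442  0.031 -0.897] tilt 26.3 az 4.0 y [0.051 0.997 0.06 ] F [ -6.   -4.6 -15.1] w 16.3
```

View pics/wr3.png

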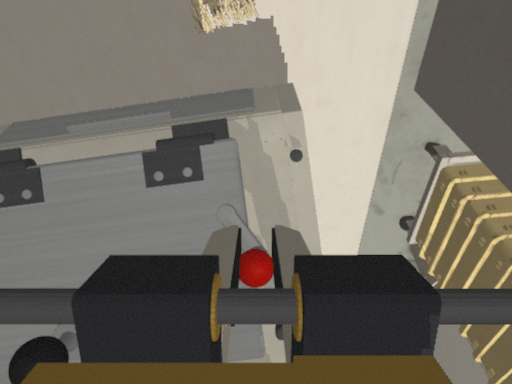

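```bash
python3 -m handwheel '[[[0.1,0.15,0,0],[0.18,0.32,0,0],[0.16,0.5,-0.03,0],[0.12,0.72,-0.05,0],[0.12,0.82,-0.05,0]]]'; python3 st.py;python3 knobs.py wr4 | grep red
```

```text
t: 14.3
ee_pos: [0.5092, 0.1764, 0.1437]
eef_rot: [0.087, 2.704, 0.058]
wrist_force: [-25.3, -11.9, 7.1]
gripper_width: 0.143
t 14.3 q [ 0.15   0.134  2.053 -0.073  0.519 -1.301] pos [0.5092 0.1764 0.1437] z [ 0.423  0.028 -0.906] tilt 25.1 az 3.7 y [0.052 0.997 0.055] F [-25.3 -11.9   7.1] w 13.3
wrist red [241, 259, 31, 30, 795] [256.1 274.9] centre [0.5205 0.1752 0.146 ]
```

```bash
python3 -m handwheel '[[[0,0,0,0],[0,0,0,0],[0,0,0,0]]]' 30; python3 st.py;python3 knobs.py wr5 | grep red
```

```text
t: 14.65
ee_pos: [0.5098, 0.1766, 0.1444]
eef_rot: [0.087, 2.702, 0.059]
wrist_force: [-0.3, 0.2, -0.0]
gripper_width: 0.312
t 14.65 q [ 0.15   0.133  2.052 -0.073  0.518 -1.301] pos [0.5098 0.1766 0.1444] z [ 0.425  0.028 -0.905] tilt 25.2 az 3.7 y [0.052 0.997 0.055] F [-0.3  0.2 -0. ] w 29.0
wrist red [236, 257, 37, 32, 985] [254.3 274. ] centre [0.521  0.1752 0.1463]
```

View pics/wr5.png

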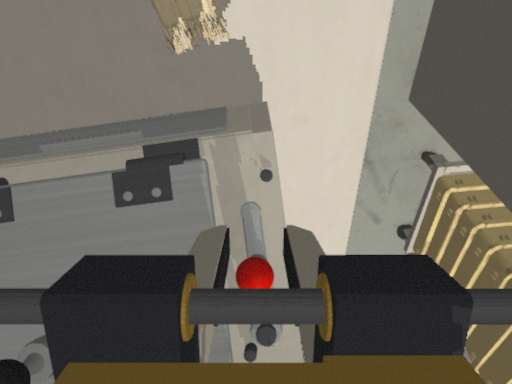

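```bash
python3 -m handwheel '[[[0.3,0.1,0,0],[0.35,0.25,0,0],[0.35,0.32,0,0],[0.35,0.36,0,0],[0.35,0.36,0,0]]]' 30; python3 st.py;python3 knobs.py | grep red
```

```text
t: 15.2
ee_pos: [0.5202, 0.1826, 0.1453]
eef_rot: [0.086, 2.7, 0.051]
wrist_force: [-1.6, -20.6, 7.3]
gripper_width: 0.329
t 15.2 q [ 0.166  0.154  2.025 -0.095  0.526 -1.269] pos [0.5202 0.1826 0.1453] z [ 0.426  0.023 -0.904] tilt 25.3 az 3.0 y [0.053 0.997 0.05 ] F [ -1.6 -20.6   7.3] w 30.6
wrist red [224, 243, 37, 40, 1186] [241.4 262.4] centre [0.5208 0.1755 0.1462]
```

```bash
cat > clr.py <<'E'
from h import *
C=np.array([.677,.0875])
def Rot(az,tilt,skew=0.066):
    a=np.radians(az); t=np.radians(tilt)
    z=np.array([np.sin(t)*np.cos(a),np.sin(t)*np.sin(a),-np.cos(t)]); y=np.array([-np.sin(a),np.cos(a),0]); x=np.cross(y,z); M=np.c_[x,y,z]
    return M@R.from_rotvec([0,0,0]).as_matrix()
def cloud(opening=.03):
    g=[]
    for s in np.linspace(.062,.30,40):
        for a in np.linspace(-.094,.094,25):
            for b in (-.0375,.0,.0375): g.append((b,a,-s))
    for s in np.linspace(-.022,.062,15):
        for sg in(-1,1):
            for a in np.linspace(opening/2,opening/2+.0175,4):
                for b in(-.0075,.0075): g.append((b,sg*a,-s))
    return np.array(g)
def hop(P):  # clearance to funnel (outside surface), positive outside
    z=P[:,2]; r=np.linalg.norm(P[:,:2]-C,axis=1)
    rad=np.where(z>.33,.12,np.interp(z,[.24,.33],[.04,.12])); m=(z>.235)&(z<.352)
    return (r-rad)[m].min() if m.any() else 9
if __name__=="__main__":
    for nm,K in (("yel",[.5455,.0893,.1628]),("yelmid",[.566,.140,.182]),("yelend",[.594,.166,.2135]),("blk",[.561,.042,.173])):
        for az in(4,-10,-20,-30,-40,-50):
            M=Rot(az,25.3); P=cloud()@M.T+np.array(K)-.003*M[:,2]
            print(nm,az,round(hop(P),4), end=" | ")
        print()
E
python3 clr.py; python3 -m handwheel '[[[-0.1,-0.3,0,0],[-0.4,-0.3,0.7,0],[-0.8,-0.3,1.5,0],[-0.8,-0.3,1.7,0]]]' 34; python3 st.py
```

```text
yel 4 0.0493 | yel -10 0.048 | yel -20 0.0424 | yel -30 0.033 | yel -40 0.0201 | yel -50 0.0042 | 
yelmid 4 0.0162 | yelmid -10 0.0275 | yelmid -20 0.0314 | yelmid -30 0.0315 | yelmid -40 0.0279 | yelmid -50 0.0207 | 
yelend 4 -0.0279 | yelend -10 -0.0099 | yelend -20 -0.0004 | yelend -30 0.0059 | yelend -40 0.0088 | yelend -50 0.0083 | 
blk 4 0.0319 | blk -10 0.0194 | blk -20 0.0065 | blk -30 -0.0092 | blk -40 -0.0261 | blk -50 -0.0434 | 
t: 15.65
ee_pos: [0.501, 0.1754, 0.1899]
eef_rot: [0.086, 2.697, 0.053]
wrist_force: [0.5, -1.2, 0.6]
gripper_width: 0.368
t 15.65 q [ 0.155  0.052  2.011 -0.072  0.638 -1.303] pos [0.501  0.1754 0.1899] z [ 0.429  0.024 -0.903] tilt 25.5 az 3.1 y [0.053 0.997 0.051] F [ 0.5 -1.2  0.6] w 34.3
```

```bash
python3 -m handwheel '[[[0,-0.6,0.6,-1.3],[0.3,-1.2,0.9,-2.6],[0.6,-1.8,0.9,-3.9],[0.9,-2.4,0.85,-5.1],[1.04,-2.94,0.83,-6.35]]]' 36; python3 -m handwheel '[[[0,0,0,0],[0,0,0,0]]]'; python3 st.py; python3 knobs.py wr6 | grep yel | head -1
```

```text
t: 16.15
ee_pos: [0.528, 0.1017, 0.2103]
eef_rot: [0.971, 2.526, -0.149]
wrist_force: [-0.2, -0.4, -0.4]
gripper_width: 0.39
t: 16.35
ee_pos: [0.5283, 0.1023, 0.2095]
eef_rot: [0.967, 2.529, -0.149]
wrist_force: [0.0, 0.2, 1.4]
gripper_width: 0.386
t 16.35 q [ 0.181  0.133  1.863 -0.413  0.867 -0.434] pos [0.5283 0.1023 0.2095] z [ 0.352 -0.246 -0.903] tilt 25.4 az -35.0 y [0.658 0.752 0.051] F [0.  0.2 1.4] w 35.9
wrist yel [236, 201, 37, 38, 1092] [254.2 219.4] centre [0.5452 0.0891 0.1624]
```

View pics/wr6.png

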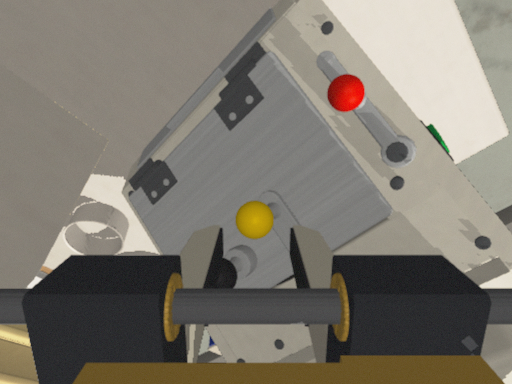

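```bash
python3 -m handwheel '[[[0.3,-0.25,-0.9,0],[0.63,-0.5,-1.78,0],[0.63,-0.5,-1.78,0],[0.63,-0.5,-1.78,0]]]' 36; python3 st.py;  python3 -m handwheel '[[[0,0,0,0],[0,0,0,0],[0,0,0,0]]]' 0;python3 st.py; python3 knobs.py | grep yel | head -1
```

```text
t: 16.8
ee_pos: [0.5432, 0.0899, 0.1652]
eef_rot: [0.966, 2.53, -0.149]
wrist_force: [-0.5, 0.3, 1.0]
gripper_width: 0.392
t 16.8 q [ 0.148  0.202  1.903 -0.445  0.756 -0.411] pos [0.5432 0.0899 0.1652] z [ 0.351 -0.246 -0.903] tilt 25.4 az -35.0 y [0.657 0.752 0.051] F [-0.5  0.3  1. ] w 36.4
t: 17.1
ee_pos: [0.5436, 0.0903, 0.1664]
eef_rot: [0.965, 2.528, -0.147]
wrist_force: [-1.4, 0.1, 3.3]
gripper_width: 0.243
t 17.1 q [ 0.148  0.2    1.902 -0.444  0.756 -0.411] pos [0.5436 0.0903 0.1664] z [ 0.353 -0.245 -0.903] tilt 25.5 az -34.8 y [0.656 0.753 0.052] F [-1.4  0.1  3.3] w 22.6
wrist yel [233, 231, 47, 49, 1848] [255.9 255. ] centre [0.5454 0.0889 0.1621]
```

```bash
python3 -m handwheel '[[[0,0.28,0.02,0],[0,0.57,0.04,0],[0.04,0.85,0.1,0],[0.08,1.13,0.15,0],[0.16,1.4,0.24,0]]]'; python3 st.py; python3 knobs.py | grep yel | head -1
```

```text
t: 17.65
ee_pos: [0.5471, 0.1253, 0.1723]
eef_rot: [0.965, 2.529, -0.149]
wrist_force: [-2.2, -4.4, 0.8]
gripper_width: 0.243
t 17.65 q [ 0.223  0.223  1.854 -0.456  0.809 -0.343] pos [0.5471 0.1253 0.1723] z [ 0.352 -0.247 -0.903] tilt 25.5 az -35.0 y [0.657 0.752 0.051] F [-2.2 -4.4  0.8] w 22.6
wrist yel [233, 232, 47, 49, 1828] [255.8 255.8] centre [0.5498 0.1243 0.1685]
```

```bash
python3 -m handwheel '[[[0.13,0.35,0.15,0],[0.31,0.7,0.33,0],[0.54,1.0,0.56,0],[0.8,1.24,0.81,0],[0.98,1.37,0.98,0]]]'; python3 st.py; python3 knobs.py wr7| grep yel | head -1
```

```text
t: 18.2
ee_pos: [0.5719, 0.1599, 0.1975]
eef_rot: [0.965, 2.529, -0.151]
wrist_force: [-1.7, -9.6, 0.6]
gripper_width: 0.242
t 18.2 q [ 0.281  0.259  1.733 -0.44   0.908 -0.329] pos [0.5719 0.1599 0.1975] z [ 0.352 -0.248 -0.903] tilt 25.5 az -35.2 y [0.657 0.752 0.05 ] F [-1.7 -9.6  0.6] w 22.5
wrist yel [233, 231, 47, 48, 1810] [255.7 254.8] centre [0.5749 0.1583 0.1934]
```

```bash
python3 -m handwheel '[[[0.2,0.1,0.18,0],[0.4,0.19,0.37,0],[0.55,0.22,0.5,0]]]'; python3 st.py;python3 -m handwheel '[[[0.1,0.02,0.1,0],[0.2,0.03,0.18,0],[0.28,0.03,0.26,0],[0.3,0.03,0.28,0]]]'; python3 st.py; python3 knobs.py wr8| grep yel | head -1
```

```text
t: 18.55
ee_pos: [0.5854, 0.165, 0.2102]
eef_rot: [0.966, 2.529, -0.154]
wrist_force: [-5.5, -4.8, 0.7]
gripper_width: 0.242
t 18.55 q [ 0.284  0.272  1.681 -0.429  0.948 -0.347] pos [0.5854 0.165  0.2102] z [ 0.35  -0.249 -0.903] tilt 25.4 az -35.5 y [0.658 0.752 0.047] F [-5.5 -4.8  0.7] w 22.5
t: 18.95
ee_pos: [0.5925, 0.1655, 0.2168]
eef_rot: [0.966, 2.531, -0.156]
wrist_force: [-2.8, -3.6, -2.4]
gripper_width: 0.241
t 18.95 q [ 0.281  0.278  1.655 -0.422  0.966 -0.36 ] pos [0.5925 0.1655 0.2168] z [ 0.348 -0.25  -0.903] tilt 25.4 az -35.7 y [0.658 0.752 0.046] F [-2.8 -3.6 -2.4] w 22.4
wrist yel [233, 228, 47, 48, 1816] [255.8 251.5] centre [0.5939 0.1644 0.2109]
```

```bash
python3 -m handwheel '[[[0.08,0.01,0.07,0],[0.14,0.01,0.12,0],[0.14,0.01,0.12,0]]]'; python3 st.py; python3 knobs.py wr8| grep yel | head -1
```

```text
t: 19.3
ee_pos: [0.5939, 0.1655, 0.218]
eef_rot: [0.968, 2.535, -0.16]
wrist_force: [-5.9, -2.3, -3.5]
gripper_width: 0.244
t 19.3 q [ 0.28   0.282  1.646 -0.418  0.977 -0.366] pos [0.5939 0.1655 0.218 ] z [ 0.343 -0.251 -0.905] tilt 25.2 az -36.2 y [0.659 0.751 0.042] F [-5.9 -2.3 -3.5] w 22.7
wrist yel [233, 227, 47, 49, 1818] [255.7 251. ] centre [0.595  0.1645 0.2118]
```

View pics/wr8.png

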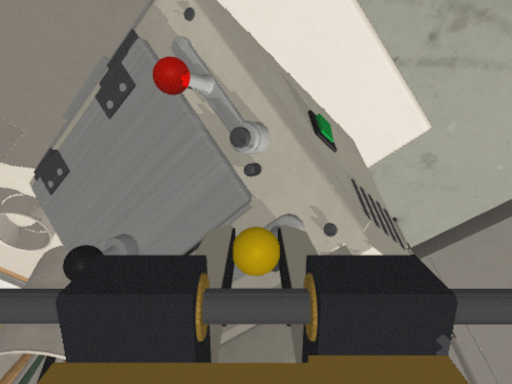

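```bash
python3 -m handwheel '[[[0.1,0,0.08,0],[0.16,0,0.14,0]]]'; python3 st.py; python3 knobs.py| grep yel | head -1
```

```text
t: 19.55
ee_pos: [0.5941, 0.1655, 0.2181]
eef_rot: [0.971, 2.542, -0.166]
wrist_force: [-11.1, -2.6, -8.6]
gripper_width: 0.246
t 19.55 q [ 0.279  0.286  1.637 -0.412  0.989 -0.374] pos [0.5941 0.1655 0.2181] z [ 0.335 -0.252 -0.908] tilt 24.8 az -37.0 y [0.66  0.75  0.035] F [-11.1  -2.6  -8.6] w 22.9
wrist yel [233, 227, 47, 48, 1810] [255.7 250.7] centre [0.5951 0.1644 0.2118]
```

```bash
python3 -m handwheel '[[[-0.1,0,-0.08,0],[-0.1,0,-0.08,0],[-0.15,0.05,0.1,0],[-0.4,0.3,0.9,0],[-0.9,0.6,2,0]]]' 36; python3 st.py
python3 - <<'E'
from h import *
d=np.load("pics/top0_d.npy"); P=pts("top",np.ones(d.shape,bool),d).reshape(-1,3)
vv,uu=np.nonzero(d>0)
for (u0,v0,u1,v1) in ((278,204,328,212),(278,212,282,270),(290,206,318,234),(275,265,330,274)):
    m=(uu>=u0)&(uu<=u1)&(vv>=v0)&(vv<=v1); q=P[m]; q=q[q[:,2]>.05]; print(np.percentile(q,[2,50,98],axis=0).round(3).tolist())
b=P[(P[:,2]>.12)&(P[:,0]<.47)&(P[:,0]>.18)&(P[:,1]<.03)&(P[:,1]>-.19)]
for z0 in np.arange(.12,.26,.02):
    a=b[(b[:,2]>=z0)&(b[:,2]<z0+.02)]
    if len(a)>5: print(z0.round(2),len(a),np.percentile(a,[2,98],axis=0).round(3).tolist())
E
```

```text
t: 20.1
ee_pos: [0.5719, 0.1806, 0.2682]
eef_rot: [0.971, 2.543, -0.166]
wrist_force: [-0.5, 0.3, -0.2]
gripper_width: 0.386
t 20.1 q [ 0.319  0.224  1.59  -0.396  1.104 -0.382] pos [0.5719 0.1806 0.2682] z [ 0.334 -0.252 -0.908] tilt 24.7 az -37.1 y [0.661 0.75  0.035] F [-0.5  0.3 -0.2] w 35.9
[[0.446, -0.191, 0.119], [0.46, -0.12, 0.125], [0.473, -0.044, 0.193]]
[[0.274, -0.062, 0.12], [0.358, -0.055, 0.125], [0.443, -0.043, 0.224]]
[[0.382, -0.169, 0.12], [0.423, -0.12, 0.185], [0.466, -0.084, 0.192]]
[[0.269, -0.191, 0.119], [0.275, -0.12, 0.133], [0.297, -0.043, 0.217]]
0.12 1928 [[0.269, -0.188, 0.12], [0.467, -0.051, 0.134]]
0.14 134 [[0.19, -0.19, 0.14], [0.458, -0.042, 0.159]]
0.16 117 [[0.186, -0.19, 0.161], [0.439, -0.042, 0.18]]
0.18 650 [[0.223, -0.183, 0.181], [0.452, -0.042, 0.199]]
0.2 628 [[0.206, -0.185, 0.201], [0.425, -0.043, 0.219]]
0.22 63 [[0.181, -0.188, 0.22], [0.421, -0.043, 0.237]]
0.24 34 [[0.183, -0.186, 0.242], [0.232, -0.157, 0.258]]
0.26 41 [[0.182, -0.189, 0.26], [0.232, -0.157, 0.279]]
```

```bash
cat > door.py <<'E'
from clr import *
e=np.array([.997,.078,0]); zz=np.array([0,0,1.])
K0=np.array([.561,.0421,.1733]); u=.743*e+.669*zz; n=-.669*e+.743*zz
H=K0-.108*u-.043*n
def knob(th):
    a=np.radians(42)+th; d=np.cos(a)*e+np.sin(a)*zz; nd=-np.sin(a)*e+np.cos(a)*zz
    return H+.108*d+.043*nd, d, nd
def boxc(P,top=.24):
    m=(P[:,2]<top)&(P[:,0]>.26)&(P[:,0]<.48)
    return (P[m,1]+.042).min() if m.any() else 9
def doorc(P,th):
    _,d,nd=knob(th); q=P-H; a=q@d; o=q@nd
    m=(a<.145)&(a>-.01); return o[m].min()-.005 if m.any() else 9
if __name__=="__main__":
    print("H",H)
    for th in (0,.2,.4,.6,.8,1.0,1.1,1.22):
        k,d,nd=knob(th); print(th,k.round(4),end=" ")
        for az in(4,-5,-15,-25,-35,-45):
            M=Rot(az,24.7); P=cloud(.03)@M.T+k-.003*M[:,2]; print(az,"h%.0f b%.0f d%.0f"%(1e3*hop(P),1e3*boxc(P),1e3*doorc(P,th)),end=" | ")
        print()
E
python3 door.py
```

```text
H [0.50967743 0.03808479 0.069099  ]
0 [0.561  0.0421 0.1733] 4 h30 b9000 d17 | -5 h23 b9000 d14 | -15 h12 b9 d11 | -25 h-3 b25 d8 | -35 h-19 b42 d6 | -45 h-36 b37 d5 | 
0.2 [0.5393 0.0404 0.1815] 4 h48 b-16 d18 | -5 h41 b-6 d14 | -15 h29 b7 d10 | -25 h13 b23 d6 | -35 h-4 b41 d4 | -45 h-21 b59 d2 | 
0.4 [0.5165 0.0386 0.1851] 4 h70 b-18 d18 | -5 h62 b-8 d14 | -15 h49 b6 d10 | -25 h32 b21 d6 | -35 h15 b39 d3 | -45 h-2 b57 d1 | 
0.6 [0.4934 0.0368 0.1842] 4 h93 b-20 d20 | -5 h85 b-9 d15 | -15 h71 b4 d11 | -25 h54 b19 d7 | -35 h37 b37 d4 | -45 h20 b47 d1 | 
0.8 [0.4709 0.0351 0.1786] 4 h118 b-22 d22 | -5 h110 b-14 d18 | -15 h95 b-7 d13 | -25 h78 b3 d9 | -35 h61 b16 d5 | -45 h44 b30 d3 | 
1.0 [0.45   0.0334 0.1687] 4 h144 b-24 d25 | -5 h135 b-16 d21 | -15 h120 b-8 d16 | -25 h103 b2 d12 | -35 h85 b14 d9 | -45 h68 b28 d6 | 
1.1 [0.4404 0.0327 0.1623] 4 h156 b-24 d27 | -5 h147 b-20 d22 | -15 h132 b-18 d18 | -25 h114 b-13 d14 | -35 h97 b-6 d11 | -45 h79 b3 d-4 | 
1.22 [0.4297 0.0318 0.1533] 4 h172 b-25 d29 | -5 h162 b-20 d25 | -15 h146 b-19 d20 | -25 h129 b-14 d16 | -35 h111 b-7 d10 | -45 h94 b2 d-34 |
```

```bash
python3 - <<'E'
from door import *
P=np.zeros((0,3))
d=np.load("pics/top0_d.npy"); a=pts("top",np.ones(d.shape,bool),d); d=np.load("pics/side0_d.npy"); b=pts("side",np.ones(d.shape,bool),d)
for nm,P in(("top",a),("side",b)):
  for x in np.arange(.26,.5,.03):
    q=P[(abs(P[:,0]-x)<.015)&(P[:,1]<-.02)&(P[:,1]>-.2)&(P[:,2]>.05)]
    q2=q[q[:,1]>-.06]
    if len(q2)>3: print(nm,x.round(2),"zmax all",np.percentile(q[:,2],99).round(3),"left wall zmax",np.percentile(q2[:,2],98).round(3),"ymax",np.percentile(q2[:,1],98).round(3))
for dep in(.003,.010):
  for th in (1.0,1.1,1.22):
    for az in(-30,-35,-38,-41,-44):
        k,_,_=knob(th); M=Rot(az,24.7); Pc=cloud(.03)@M.T+k-dep*M[:,2]; print(dep,th,az,"h%.0f b%.0f/%.0f d%.0f"%(1e3*hop(Pc),1e3*boxc(Pc,.225),1e3*boxc(Pc,.215),1e3*doorc(Pc,th)),end=" | ")
    print()
E
```

```text
top 0.26 zmax all 0.221 left wall zmax 0.224 ymax -0.042
top 0.29 zmax all 0.222 left wall zmax 0.225 ymax -0.042
top 0.32 zmax all 0.223 left wall zmax 0.224 ymax -0.042
top 0.35 zmax all 0.222 left wall zmax 0.224 ymax -0.042
top 0.38 zmax all 0.221 left wall zmax 0.218 ymax -0.042
top 0.41 zmax all 0.223 left wall zmax 0.223 ymax -0.042
top 0.44 zmax all 0.219 left wall zmax 0.22 ymax -0.042
top 0.47 zmax all 0.194 left wall zmax 0.193 ymax -0.042
side 0.26 zmax all 0.216 left wall zmax 0.218 ymax -0.045
side 0.29 zmax all 0.223 left wall zmax 0.222 ymax -0.044
side 0.32 zmax all 0.222 left wall zmax 0.222 ymax -0.044
side 0.35 zmax all 0.223 left wall zmax 0.222 ymax -0.044
side 0.38 zmax all 0.222 left wall zmax 0.221 ymax -0.044
side 0.41 zmax all 0.222 left wall zmax 0.222 ymax -0.044
side 0.44 zmax all 0.219 left wall zmax 0.218 ymax -0.044
side 0.47 zmax all 0.2 left wall zmax 0.199 ymax -0.044
0.003 1.0 -30 h94 b25/25 d10 | 0.003 1.0 -35 h85 b34/34 d9 | 0.003 1.0 -38 h80 b39/39 d8 | 0.003 1.0 -41 h75 b41/41 d7 | 0.003 1.0 -44 h70 b42/42 d7 | 
0.003 1.1 -30 h106 b7/24 d12 | 0.003 1.1 -35 h97 b13/33 d11 | 0.003 1.1 -38 h92 b17/38 d10 | 0.003 1.1 -41 h86 b22/40 d4 | 0.003 1.1 -44 h81 b26/41 d-2 | 
0.003 1.22 -30 h120 b6/6 d14 | 0.003 1.22 -35 h111 b12/12 d10 | 0.003 1.22 -38 h106 b16/16 d5 | 0.003 1.22 -41 h101 b21/21 d-29 | 0.003 1.22 -44 h96 b25/25 d-33 | 
0.01 1.0 -30 h94 b26/41 d11 | 0.01 1.0 -35 h86 b35/42 d10 | 0.01 1.0 -38 h80 b41/43 d9 | 0.01 1.0 -41 h75 b43/43 d8 | 0.01 1.0 -44 h70 b44/44 d8 | 
0.01 1.1 -30 h106 b25/25 d13 | 0.01 1.1 -35 h97 b34/34 d11 | 0.01 1.1 -38 h92 b40/40 d10 | 0.01 1.1 -41 h87 b42/42 d10 | 0.01 1.1 -44 h82 b43/43 d9 | 
0.01 1.22 -30 h120 b7/25 d14 | 0.01 1.22 -35 h111 b14/34 d11 | 0.01 1.22 -38 h106 b18/39 d10 | 0.01 1.22 -41 h100 b23/42 d8 | 0.01 1.22 -44 h95 b27/42 d-6 |
```

```bash
python3 -c "
import cv2
im=cv2.imread('pics/side0.png'); cv2.imwrite('pics/boxz.png',cv2.resize(im[170:330,270:430],None,fx=4,fy=3.7,interpolation=cv2.INTER_CUBIC))"
```

```text
(no output)
```

View pics/boxz.png

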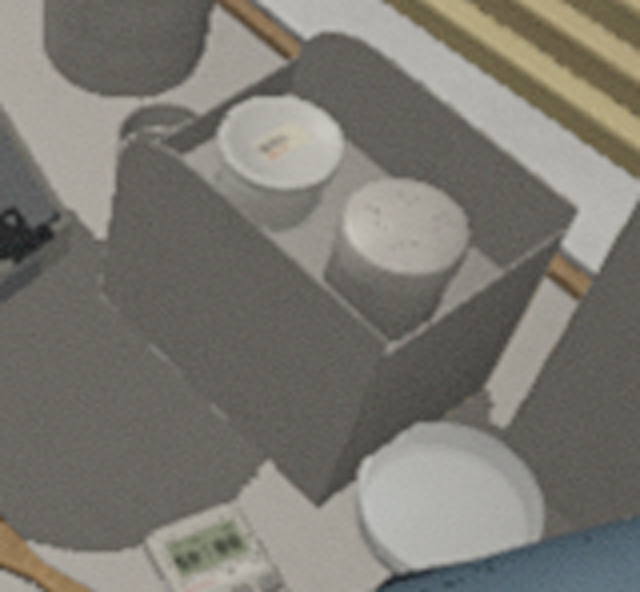

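```bash
python3 -m handwheel '[[[-1,-0.3,0.6,0],[-2,-1,0.8,0.8],[-2.6,-2.4,0.6,1.8],[-2.4,-3.8,0,3],[-1.9,-5,-0.8,4.2]]]' 46; python3 -m handwheel '[[[0,0,0,0],[0,0,0,0],[0,0,0,0]]]'; python3 st.py; python3 knobs.py wr9 | grep blk
```

```text
t: 20.6
ee_pos: [0.5196, 0.0711, 0.2588]
eef_rot: [0.463, 2.672, -0.05]
wrist_force: [0.7, 0.6, -1.1]
gripper_width: 0.493
t: 20.9
ee_pos: [0.5203, 0.0717, 0.2602]
eef_rot: [0.464, 2.669, -0.049]
wrist_force: [-1.1, -0.2, 0.1]
gripper_width: 0.493
t 20.9 q [-0.007 -0.019  1.888 -0.137  0.855 -1.166] pos [0.5203 0.0717 0.2602] z [ 0.407 -0.106 -0.908] tilt 24.8 az -14.6 y [0.33  0.943 0.038] F [-1.1 -0.2  0.1] w 45.8
wrist blk [216, 193, 33, 32, 779] [232.1 208.3] centre [0.561  0.0424 0.1728]
```

View pics/wr9.png

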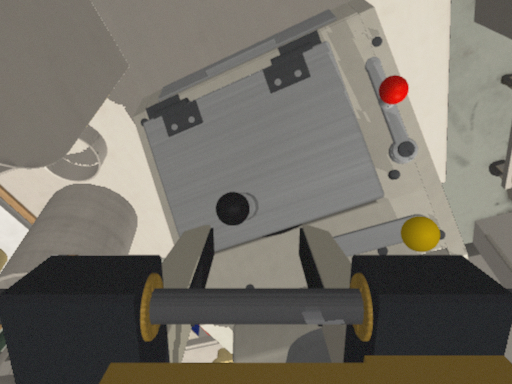

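```bash
python3 -m handwheel '[[[0.3,-0.6,-0.5,0],[0.51,-0.89,-1.02,0],[0.85,-0.98,-1.8,0],[1.2,-1.07,-2.5,0],[1.5,-1.14,-3.2,0]]]' 44; python3 -m handwheel '[[[0,0,0,0],[0,0,0,0]]]'; python3 st.py; python3 knobs.py wr10 | grep blk
```

```text
t: 21.45
ee_pos: [0.5586, 0.045, 0.1798]
eef_rot: [0.461, 2.669, -0.048]
wrist_force: [0.7, 0.2, 0.7]
gripper_width: 0.475
t: 21.65
ee_pos: [0.5588, 0.0463, 0.18]
eef_rot: [0.459, 2.67, -0.047]
wrist_force: [0.1, -0.3, 0.1]
gripper_width: 0.475
t 21.65 q [-0.069  0.128  1.948 -0.126  0.642 -1.215] pos [0.5588 0.0463 0.18  ] z [ 0.407 -0.104 -0.907] tilt 24.8 az -14.3 y [0.326 0.945 0.038] F [ 0.1 -0.3  0.1] w 44.2
wrist blk [223, 227, 51, 52, 1857] [247.8 251.9] centre [0.561  0.0416 0.1736]
```

View pics/wr10.png

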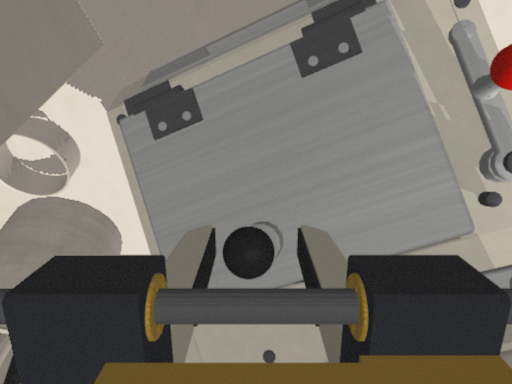

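```bash
python3 -m handwheel '[[[-0.03,-0.15,0.02,0],[-0.03,-0.15,0.02,0]]]' 44; python3 -m handwheel '[[[0,0,0,0],[0,0,0,0],[0,0,0,0],[0,0,0,0]]]' 0; python3 st.py; python3 knobs.py wr11 | grep blk
```

```text
t: 21.9
ee_pos: [0.5586, 0.0424, 0.1826]
eef_rot: [0.458, 2.666, -0.047]
wrist_force: [0.3, -0.5, 0.5]
gripper_width: 0.474
t: 22.3
ee_pos: [0.5586, 0.0421, 0.1829]
eef_rot: [0.458, 2.666, -0.047]
wrist_force: [-2.7, -1.5, 2.7]
gripper_width: 0.262
t 22.3 q [-0.079  0.121  1.949 -0.12   0.643 -1.23 ] pos [0.5586 0.0421 0.1829] z [ 0.411 -0.104 -0.906] tilt 25.1 az -14.3 y [0.325 0.945 0.039] F [-2.7 -1.5  2.7] w 24.4
```

```bash
python3 -m handwheel '[[[-0.2,-0.01,0.11,-0.2],[-0.42,-0.02,0.2,-0.5],[-0.65,-0.03,0.27,-0.9],[-0.87,-0.05,0.33,-1.3],[-1.1,-0.06,0.38,-1.7]]]'; python3 st.py; python3 knobs.py wr12 | grep blk
```

```text
t: 22.85
ee_pos: [0.5314, 0.0412, 0.1923]
eef_rot: [0.696, 2.617, -0.099]
wrist_force: [2.2, 2.8, -2.5]
gripper_width: 0.262
t 22.85 q [-0.024  0.085  1.964 -0.259  0.702 -0.909] pos [0.5314 0.0412 0.1923] z [ 0.386 -0.175 -0.906] tilt 25.1 az -24.3 y [0.489 0.871 0.04 ] F [ 2.2  2.8 -2.5] w 24.3
```

```bash
python3 -m handwheel '[[[-0.3,-0.01,0.06,-0.4],[-0.65,-0.03,0.09,-0.9],[-1.0,-0.06,0.1,-1.4],[-1.3,-0.08,0.09,-1.8],[-1.6,-0.1,0.06,-1.8]]]'; python3 st.py; python3 - <<'E'
from h import *
grab("wrist","wr13"); grab("side","side4")
E
```

```text
t: 23.4
ee_pos: [0.4941, 0.0402, 0.196]
eef_rot: [0.941, 2.539, -0.148]
wrist_force: [5.6, 3.1, 3.5]
gripper_width: 0.268
t 23.4 q [ 0.035  0.046  1.999 -0.375  0.768 -0.598] pos [0.4941 0.0402 0.196 ] z [ 0.354 -0.242 -0.903] tilt 25.4 az -34.4 y [0.643 0.764 0.047] F [5.6 3.1 3.5] w 24.9
```

View pics/wr13.png

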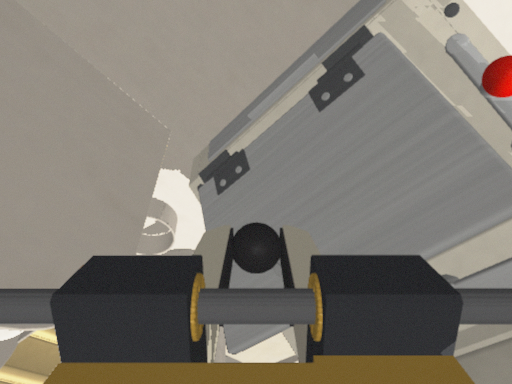

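View pics/side4.png

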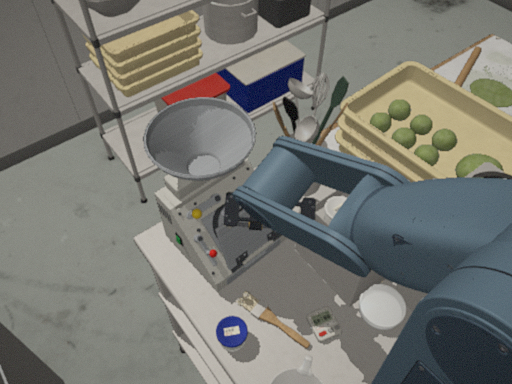

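```bash
python3 -m handwheel '[[[-0.35,-0.04,-0.08,0],[-0.6,-0.07,-0.16,0],[-0.82,-0.1,-0.24,0],[-1.03,-0.12,-0.32,0],[-1.25,-0.13,-0.4,0]]]'; python3 st.py
```

```text
t: 24.0
ee_pos: [0.4659, 0.039, 0.1898]
eef_rot: [0.935, 2.532, -0.138]
wrist_force: [-2.4, 13.3, 14.1]
gripper_width: 0.262
t 24.0 q [ 0.03  -0.004  2.071 -0.38   0.734 -0.593] pos [0.4659 0.039  0.1898] z [ 0.364 -0.238 -0.9  ] tilt 25.8 az -33.1 y [0.639 0.767 0.056] F [-2.4 13.3 14.1] w 24.4
```

```bash
python3 knobs.py wr14; python3 st.py
```

```text
wrist red [505, 111, 7, 24, 121] [508.7 123. ] centre [0.5187 0.1752 0.1462]
wrist yel [191, 279, 10, 62, 293] [194.4 310.4] centre [0.4019 0.0555 0.2463]
wrist yel [315, 280, 7, 61, 252] [318.3 312.5] centre [0.4324 0.0918 0.2488]
t 24.05 q [ 0.03  -0.004  2.073 -0.38   0.735 -0.593] pos [0.4643 0.0389 0.189 ] z [ 0.362 -0.238 -0.901] tilt 25.7 az -33.4 y [0.64  0.767 0.054] F [-7.8 13.  16.4] w 24.6
```

View pics/wr14.png

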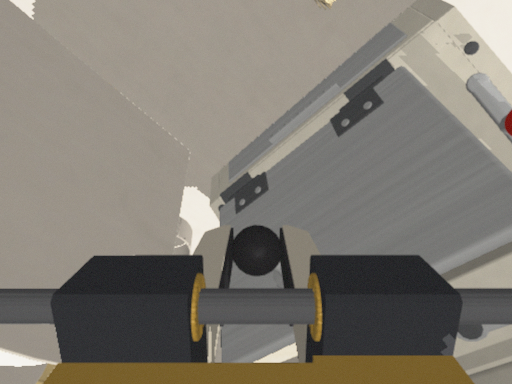

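```bash
cat > ball.py <<'E'
from h import *
from scipy.optimize import least_squares
import sys
im,d=grab("wrist",sys.argv[1] if len(sys.argv)>1 else None)
m=np.zeros(d.shape,bool); m[222:268,234:279]=1; m&=(im.max(2)<50)
P=pts("wrist",m,d); i=vision.camera_info("wrist"); Rm=cv2.Rodrigues(np.array(i["rvec"],float))[0]; C=-Rm.T@np.ravel(i["tvec"])
P=P[np.linalg.norm(P-np.median(P,0),axis=1)<.02]
c0=np.median(P,0); c0=c0+(c0-C)/np.linalg.norm(c0-C)*.009
s=least_squares(lambda c:np.linalg.norm(P-c,axis=1)-.013,c0,loss="soft_l1",f_scale=.001).x
o=observe(); M=R.from_rotvec(o['eef_rot']).as_matrix()
print(m.sum(),"ball",s.round(4),"in tool mm",(M.T@(s-o['ee_pos'])*1e3).round(1))
from door import knob
f=lambda th:knob(th)[0]
ths=np.linspace(0,1.25,126); e=[np.linalg.norm((f(t)-s)[[0,2]]) for t in ths]; k=int(np.argmin(e)); print("theta~",ths[k].round(2),"model-ball",(f(ths[k])-s).round(4))
E
python3 ball.py; python3 st.py
```

```text
1617 ball [0.4703 0.0348 0.178 ] in tool mm [-1.9  0.1 13. ]
theta~ 0.81 model-ball [-0.0005  0.0001  0.0003]
t 24.1 q [ 0.03  -0.004  2.073 -0.38   0.736 -0.593] pos [0.4643 0.0389 0.1889] z [ 0.361 -0.238 -0.902] tilt 25.6 az -33.4 y [0.64  0.767 0.054] F [-5.5 13.6 15.6] w 24.5
```

```bash
cat > now.py <<'E'
from door import *
o=observe(); M=R.from_rotvec(o['eef_rot']).as_matrix(); L=cloud(.025); P=L@M.T+o['ee_pos']
m=(P[:,2]<.26)&(P[:,0]>.26)&(P[:,0]<.48)
i=np.argmin(P[:,1]+1e3*(~m)); print("lowest-y pt z<.26",P[i].round(3),L[i])
print("box",boxc(P,.225),boxc(P,.24),"hop",hop(P)); 
import sys
th=float(sys.argv[1]) if len(sys.argv)>1 else .81
_,d,nd=knob(th); q=P-H; a=q@d; on=q@nd; mm=(a<.14)&(a>-.01); j=np.argmin(on+1e3*(~mm)); print("door",on[j]-.005,L[j], "a",a[j])
E
python3 now.py .81
```

```text
lowest-y pt z<.26 [ 0.407 -0.041  0.256] [-0.0375 -0.094  -0.062 ]
box 0.04600067902007354 0.02364113102588626 hop 0.05912127302588627
door 0.009949494416577848 [-0.0075  0.03    0.022 ] a 0.10444340729193653
```

```bash
python3 -m handwheel '[[[-0.2,-0.01,-0.08,0],[-0.39,-0.03,-0.16,0],[-0.59,-0.04,-0.26,0],[-0.79,-0.06,-0.37,0],[-0.9,-0.06,-0.44,0]]]'; python3 st.py; python3 ball.py wr15; python3 now.py 1.0
```

```text
t: 24.6
ee_pos: [0.441, 0.0377, 0.1776]
eef_rot: [0.936, 2.536, -0.139]
wrist_force: [-0.5, 4.3, 3.8]
gripper_width: 0.262
t 24.6 q [ 0.028 -0.032  2.133 -0.392  0.705 -0.578] pos [0.441  0.0377 0.1776] z [ 0.361 -0.238 -0.902] tilt 25.6 az -33.4 y [0.64  0.767 0.054] F [-0.5  4.3  3.8] w 24.3
1594 ball [0.447  0.033  0.1665] in tool mm [-2.6  0.  13.1]
theta~ 1.03 model-ball [0.0001 0.0001 0.0004]
lowest-y pt z<.26 [ 0.383 -0.042  0.244] [-0.0375 -0.094  -0.062 ]
box 0.04470663584052137 0.02233875459714895 hop 0.08693104479202551
door 0.015371120529817126 [-0.0075  0.03    0.022 ] a 0.0976056131046005
```

```bash
python3 -m handwheel '[[[-0.14,-0.01,-0.09,-0.2],[-0.27,-0.02,-0.18,-0.4],[-0.38,-0.02,-0.26,-0.5],[-0.48,-0.03,-0.35,-0.5],[-0.57,-0.03,-0.43,-0.5]]]'; python3 st.py; python3 ball.py wr16; python3 now.py 1.17
```

```text
t: 25.15
ee_pos: [0.4259, 0.0371, 0.166]
eef_rot: [1.003, 2.514, -0.155]
wrist_force: [1.2, 3.9, -0.7]
gripper_width: 0.263
t 25.15 q [ 0.047 -0.029  2.165 -0.436  0.7   -0.472] pos [0.4259 0.0371 0.166 ] z [ 0.347 -0.256 -0.902] tilt 25.5 az -36.4 y [0.679 0.732 0.053] F [ 1.2  3.9 -0.7] w 24.5
1561 ball [0.4318 0.0319 0.155 ] in tool mm [-2.9  0.1 13.1]
theta~ 1.2 model-ball [-0.0004  0.     -0.0001]
lowest-y pt z<.26 [ 0.364 -0.04   0.233] [-0.0375 -0.094  -0.062 ]
box 0.026074362042799407 0.0024064901293964214 hop 0.101590593803391
door 0.016181842656206532 [-0.0075  0.03    0.022 ] a 0.0933857486583362
```

```bash
python3 -m handwheel '[[[-0.05,0,-0.04,0],[-0.1,0,-0.09,0],[-0.14,-0.01,-0.13,0],[-0.14,-0.01,-0.13,0]]]'; python3 st.py; python3 ball.py wr17; python3 now.py 1.22
```

```text
t: 25.6
ee_pos: [0.4231, 0.0369, 0.1634]
eef_rot: [1.002, 2.512, -0.154]
wrist_force: [0.6, 4.8, 5.6]
gripper_width: 0.266
t 25.6 q [ 0.047 -0.032  2.176 -0.441  0.689 -0.465] pos [0.4231 0.0369 0.1634] z [ 0.349 -0.256 -0.902] tilt 25.6 az -36.2 y [0.678 0.733 0.055] F [0.6 4.8 5.6] w 24.8
1559 ball [0.4296 0.0318 0.1528] in tool mm [-2.9  0.1 13.1]
theta~ 1.22 model-ball [0.0001 0.0001 0.0005]
lowest-y pt z<.26 [ 0.362 -0.04   0.23 ] [-0.0375 -0.094  -0.062 ]
box 0.025878983443230502 0.0022244099678658327 hop 0.10567884454327259
door 0.012821344047148065 [-0.0075  0.03   -0.026 ] a 0.13929938903446756
```

View pics/wr17.png

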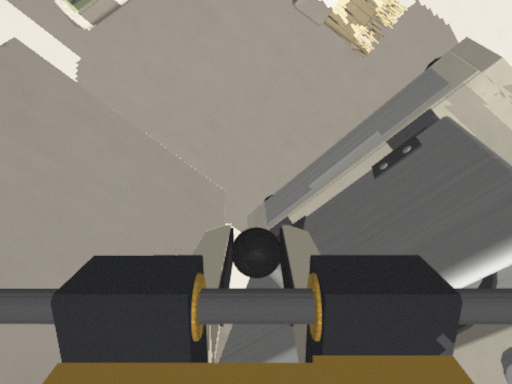

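```bash
python3 -m handwheel '[[[-0.06,0,-0.05,0],[-0.1,0,-0.09,0],[-0.1,0,-0.09,0]]]'; python3 st.py; python3 ball.py
```

```text
t: 25.95
ee_pos: [0.4229, 0.0369, 0.1633]
eef_rot: [1.0, 2.507, -0.151]
wrist_force: [2.1, 4.5, 9.0]
gripper_width: 0.261
t 25.95 q [ 0.047 -0.034  2.18  -0.446  0.682 -0.46 ] pos [0.4229 0.0369 0.1633] z [ 0.354 -0.256 -0.9  ] tilt 25.9 az -35.8 y [0.677 0.733 0.058] F [2.1 4.5 9. ] w 24.3
1555 ball [0.4296 0.0317 0.1528] in tool mm [-3.   0.1 13.1]
theta~ 1.22 model-ball [0.0001 0.0001 0.0005]
```

```bash
python3 -m handwheel '[[[0,0,0,0],[0,0,0,0],[0,0,0,0]]]' 37; python3 st.py; python3 ball.py wr18
```

```text
t: 26.3
ee_pos: [0.4218, 0.0364, 0.1625]
eef_rot: [1.001, 2.509, -0.154]
wrist_force: [0.6, 0.0, 0.3]
gripper_width: 0.396
t 26.3 q [ 0.046 -0.034  2.182 -0.447  0.683 -0.46 ] pos [0.4218 0.0364 0.1625] z [ 0.352 -0.257 -0.9  ] tilt 25.8 az -36.1 y [0.678 0.733 0.056] F [0.6 0.  0.3] w 36.8
1464 ball [0.4297 0.0319 0.1528] in tool mm [-3.7  1.3 12.6]
theta~ 1.22 model-ball [ 0.     -0.0001  0.0004]
```

Free and stationary. Retreating along the tool axis.

```bash
python3 -m handwheel '[[[-0.25,0.13,0.5,0],[-0.55,0.3,1.2,0],[-0.9,0.5,2.1,0],[-1.3,0.7,3.2,0],[-1.7,0.9,4.4,0]]]'; python3 st.py; python3 -m handwheel '[[[-0.5,0.5,1.8,0],[-1,1,3.6,0],[-1.5,2,5.4,0],[-2,3,7,0],[-2,4,8,0]]]'; python3 - <<'E'
from h import *
grab("wrist","wr19"); im,d=grab("side","side5"); cv2.imwrite("pics/side5z.png",cv2.resize(im[80:370,130:350,::-1],None,fx=2.5,fy=2,interpolation=cv2.INTER_CUBIC)); grab("top","top5")
from knobs import knobs
knobs("side",im,d)
E
```

```text
t: 26.85
ee_pos: [0.3779, 0.0588, 0.2724]
eef_rot: [1.002, 2.511, -0.156]
wrist_force: [-0.2, -0.1, -0.4]
gripper_width: 0.395
t 26.85 q [ 0.137 -0.235  2.042 -0.36   1.032 -0.536] pos [0.3779 0.0588 0.2724] z [ 0.349 -0.257 -0.901] tilt 25.7 az -36.4 y [0.678 0.733 0.054] F [-0.2 -0.1 -0.4] w 36.7
t: 27.35
ee_pos: [0.3267, 0.1593, 0.4757]
eef_rot: [1.003, 2.508, -0.152]
wrist_force: [0.9, -0.7, 0.0]
gripper_width: 0.4
side red [162, 73, 68, 32, 774] [200.1  88.8] centre [ 1.6297 -0.4636 -0.4213]
side yel [192, 209, 9, 9, 65] [196.1 213.2] centre [0.5945 0.1633 0.211 ]
```

View pics/side5z.png

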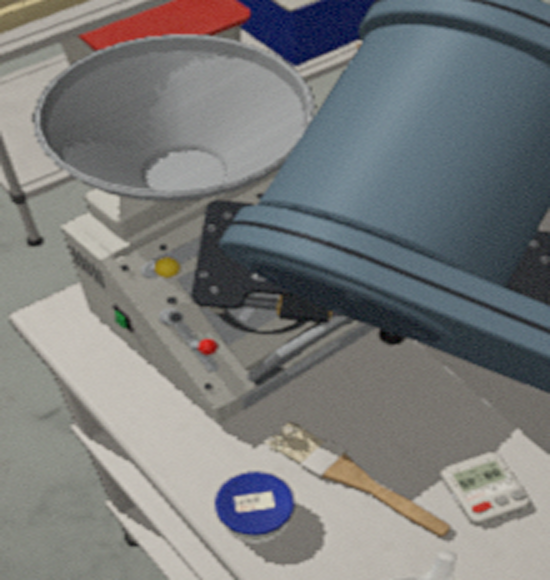

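View pics/wr19.png

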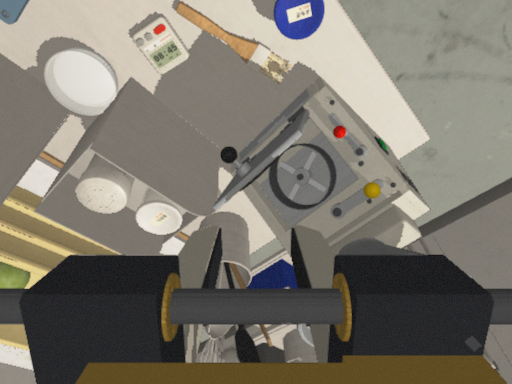

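View pics/top5.png

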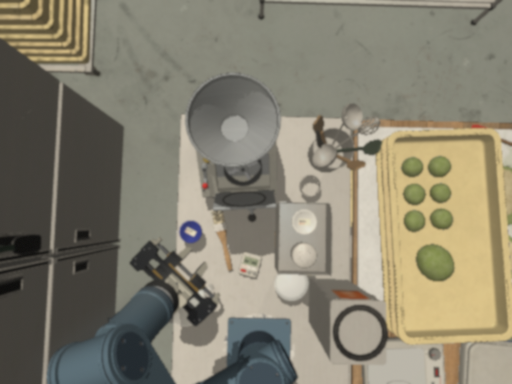

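```bash
python3 -m handwheel '[[[0,0,0,0],[0,0,0,0]]]'; python3 - <<'E'
from h import *
from knobs import knobs
im,d=grab("wrist"); knobs("wrist",im,d)
im,d=grab("top")
for t in("pastry_brush","tub","ring_mould"):
    r=vision.regions_of("top",t)
    if r: print(t,round(r[0]["p"],2),np.median(pts("top",r[0]["region"],d),0).round(3))
print(observe()["t"],observe()["wrist_force"].round(2))
E
```

```text
t: 27.7
ee_pos: [0.3278, 0.1591, 0.4713]
eef_rot: [0.999, 2.514, -0.158]
wrist_force: [-0.0, 0.1, -0.0]
gripper_width: 0.397
wrist red [335, 128, 12, 12, 112] [340.6 133.3] centre [0.5223 0.1754 0.1471]
wrist yel [183, 8, 75, 51, 636] [222.9  34.3] centre [0.3304 0.1212 0.0163]
wrist yel [0, 258, 47, 30, 376] [ 26.2 270.6] centre [ 0.33   -0.3988  0.1769]
wrist yel [0, 224, 71, 33, 362] [ 35.8 241.8] centre [ 0.3244 -0.3912  0.1274]
wrist yel [3, 200, 69, 34, 234] [ 28.7 212.7] centre [ 0.2783 -0.3959  0.0627]
wrist yel [366, 185, 16, 16, 197] [373.4 192.5] centre [0.5958 0.1651 0.2128]
pastry_brush 0.69 [0.637 0.086 0.276]
tub 0.87 [0.377 0.23  0.045]
27.95 [-0.22  0.22  0.25]
```

```bash
python3 -c "
from h import *
print(ctrl.hand_in())"
```

```text
the job is handed in; nothing more can be done
None
```

The mill is open and the job is handed in at about 28 s of the 64 s allowed.

**What I did**
- The moves cannot tilt the tool directly. I leaned it to about 25° by pressing the arm against its reach limits, high up and away from the work. This was less than the 42° you suggested, but in my model it cleared the hopper by at least about 6 mm.
- I gripped the red knob and swung the keeper all the way down. The ball partly slipped from the pads near the end. I opened the fingers and pushed the knob with one finger; at 20 N it did not move further.
- I gripped the yellow knob and swung the lever to about 1.6 rad, against its stop.
- I gripped the black knob, drew the door forward past upright, and lowered it onto its stop at about 1.22 rad while holding it. It moved no further when pressed, and did not move when released.

**Last checks**
- **Keeper and lever:** both knobs were within about 2 mm of where they had stopped.
- **Door:** the pictures taken after the arm backed away show it open on its stop with the chamber exposed. I measured the door knob when I released it, but not again afterwards.
- **Forces:** the readings between moves stayed at about 29 N or below. The arm was touching nothing at hand-in.
- **Tub:** measured within 1 mm of where it started.
- **Brush and ring mould:** in the last top picture both look unmoved. The network's last brush report was a false hit on the mill, and it found no ring mould, so I have no measured check for those two.
- **Joint 3:** it read 0.187–0.189 rad a few times while held at its limit, given as 0.19. I took that as rounding.

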